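# Ease a tight lid off a food container evenly with a wedge

### The arm

A 6-joint arm with a two-finger parallel gripper is mounted at the origin on the work surface. World frame = base frame: x ahead of the robot, y to its left, z up, the work surface at z = 0. Lengths are in m, angles in degrees, forces in N, time in s.
With the tool pointing down it reaches from about 0.4 to 0.825 m from the base axis. Payload 7 kg.
Tool frame: the origin (TCP) lies midway between the tips of the shut fingers; the grasp point (between the pads) lies 19 mm behind it; z points along the fingers, y is the line along which they close (so a half turn about z gives the same grasp; the last joint's range is limited). The gripper opens to 88 mm and grips with 3 to 60 N. Pads are 19 mm wide; open, the fingers measure 130 mm over their backs; the gripper's body (78 mm by 193 mm) begins 47 mm behind the grasp point.
Start: joints at [91.278, 20.546, 0.682, 0, -70.136, -16.507], TCP at [0.177, 0.651, 0.227] pointing down, gripper open.
Joint ranges: [-176.03, 176.03], [-82.01, 121.73], [-58.28, 71.71], [-173.87, 95.51], [-174.79, -0.11], [-173.66, 173.66]. Speed limits (degrees/s): [136.94, 136.94, 172.46, 180, 180, 180].

### API

Orientations are given as [roll, pitch, yaw] about the fixed x, y, z axes, in that order (R = Rz(yaw) Ry(pitch) Rx(roll)).
In Python, from plant import r gives the robot as it stands. The module is installed in compiled form; this text tells all that it offers.
- The arm moves only by the tool play_rows, never from a script. Its argument "rows" is a list of rows, each an object with "slide": the shift along the tool's x, y, z as a fraction of full scale, a list of three; "delta_rot": the turn, a rotation vector about the tool's x, y, z as a fraction of full scale, a list of three; "fingers": the opening, from -1 (shut) to 1 (fully open). In form: [{"slide": [x, y, z], "delta_rot": [rx, ry, rz], "fingers": fingers}, ...]. A call has 1 to 8 rows; each row shifts and turns the commanded pose from where the row before left it, along the tool's axes as they then stand; what a row does not reach is not made up. Full scale, the value 1, is 0.15 m for a shift and 0.08 rad for a turn. A row lasts 1/8 s, in which the tool goes at most 62.5 mm and 10.7 degrees, less where a joint would pass 70% of its speed; a pose out of reach is approached as far as the arm can. A call with a number of a shift or a turn outside -1 to 1 is refused whole. A call with a gripper value outside its range is refused whole. The fingers move at their own pace and stop on an object; "squeeze" is the grip in N (left out, the last holds). Time passes only in rows, so rows that do not move let the fingers close. It gives the time, the measured TCP pose, the force, the opening and the grip force at its end, in the units of the state.
- r.get_state(): the state, without advancing time (a new reading comes with each control period).
- r.capture(name): name is "scene" or "top" or "wrist"; returns a dict with "image" (384x512x3 uint8, blue, green, red), "fx", "fy", "cx", "cy" (pixels), "distortion" ([k1, k2, p1, p2, k3] as OpenCV has them; the pictures are not rectified), "R" (3x3) and "t" (3): a world point X has camera coordinates R X + t; the wrist camera has in their place "T_tool_cam" (4x4, takes a point from camera to tool coordinates, whose origin is the TCP and whose axes are the flange's). Camera axes: x right, y down, z forward; pixel columns grow to the right and rows downward; lengths in m; the calibration is good to about 2 mm. A picture is of the moment at which its call begins: read the wrist's pose just before it. There is no depth.
- r.close_job(): hands the job in; it is judged then, once.
The state is a dict: "time_s": time; "joints": joint angles; "qd": joint speeds; "joint_torque": joint torques, N m; "tcp_pos": TCP position; "eef_rot": TCP orientation; "contact_force": force on the tool from outside, world axes, zero at the start; "moment": the same for the moment, N m; "gripper_width": finger opening in m; "gripper_force": force on a finger pad.
Only numpy, scipy, OpenCV 4.12 (cv2) and the standard library are available. Lean on these libraries where they do the work, as an engineer would, in place of code of your own. Each camera call takes 0.05 s, during which the arm holds its last target. There are 200 camera calls.

### The job

The yellow lid of the clear food container is held tight by vacuum. Take the blue double-ended wedge out of the white tray and, holding it, work it gently into the seam under the lid's orange tabs from alternating sides, easing the lid up evenly (never one side more than about 6 mm higher than the other), until on each side you have felt the tip meet the hidden rubber seal lip and nudged that lip 2 mm further in, no more than 3. Never push with more than about 20 N, do not pry with the gripper or push other things about; at the end lay the wedge flat back in the tray and let go, leaving the lid raised on both sides.

Things in the scene. Friction and masses are not known exactly. Their poses are not given: they have to be found in the camera images.
- tub: Clear food container, fixed in a rubber cradle, 136 (x) by 104 (y) mm. Origin: centre of its underside; +y is its left, -y its right side. On each of these sides a flat shelf, 60 mm wide, sticks out to 101 mm from the centre, its top 70 mm above the origin, under the lid's tab. The neck, a hard wall 42 mm from the centre, lies 34 mm in from the tab's outer edge, behind the seal lip.
- lid: Yellow lid, 140 by 104 by 15 mm, with an orange tab at each side (46 mm wide, 5 mm thick) reaching 76 mm from the container's centre. It grips the neck: about 5 N upward under a tab raises that side alone, the other tab's edge staying put; it stays where raised and cannot shift sideways. Origin: as point left_tab; z normal to the lid.
- left_tab (a point): Middle of the outer lower edge of the tab on the container's left (+y) side, 76 mm from its centre. The seam is the gap between shelf and this edge: 3.2 to 3.8 mm at the start (73.2 to 73.8 mm above the container's origin).
- right_tab (a point): The same on the container's right (-y) side, with its own 3.2 to 3.8 mm gap.
- seal_left (a joint): How far the left seal lip has been pushed in (m): 0 untouched, 0.002 wanted, above 0.0035 torn. The lip lies on the shelf, out of sight below the lid, its face 20 to 27 mm in from the tab's outer edge: where, differs each time and on each side, and is known only by feel. It yields at about 5.5 N, which comes on top of the push that lifts the lid, and stays where pushed.
- seal_right (a joint): The same for the right seal lip, at its own depth.
- wedge: Blue nylon wedge, 90 g, 100 (x) by 24 (y) mm, a blade at each end; handle block in the middle 28 (x) by 22 (y) mm, 66 mm high. Origin: centre of the flat underside; x along the blades. Each blade is 1.6 mm thick at the tip and gains 0.4 mm per mm up to 16 mm: lying on the shelf, d mm past the tab's edge, it opens the gap to 1.6 + 0.4 d mm. Lifting the lid takes a 4 to 8 N push.
- tray: White open tray fixed on the table, 180 (x) by 90 (y) by 14 mm high, walls and floor 4 mm thick. Origin: centre of its underside; the wedge starts in it, roughly along the tray's x. It stands on the left or the right of the container.
- red_bowl: Red closed bowl, 120 mm wide, 58 mm high, loose; not to be disturbed. Origin at its foot.
- black_lid: Black disc-shaped lid lying loose on the table, 110 mm wide, 12 mm high; not to be disturbed.
- lilac_tub: Lilac round container, 120 mm wide, 94 mm high, loose; not to be disturbed.
- green_jar: Pale green round container, 94 mm wide, 80 mm high, loose; not to be disturbed.
- pink_tub: Pink round container, 164 mm wide, 108 mm high, loose; not to be disturbed.
- mug: Blue mug, 80 mm wide, 90 mm high, loose; not to be disturbed.
- spoon: Spoon lying loose on the table; not to be disturbed.
Mind the look-alikes: they are no part of the job. Of the things that look like the wedge, the middle-sized one is meant.

How it is judged:
By the outcome, as a careful person would: the job done as asked, in the order asked, and still so for the second after the job is handed in, with the robot touching nothing.
It also fails if it takes over 72 s, if anything falls off the work surface, if the arm or the gripper's body presses on something with over 40 N, if the wrist force passes 120 N, or if a joint passes its speed limit or range.

## Working session

There is one attempt and no reset: what is moved stays moved. The work goes in short steps, Python scripts to look and compute and a tool call to move; the robot and the scene stay as the last step left them, time stands still between calls to the robot, and variables do not carry over. Pictures are saved under pics/ and viewed, at most 10 in all, crops included, and the job is handed in when it is done.

Besides the shell and the picture viewer there is one more tool, called after ">>>" by a JSON object that holds its "method" and its "body", one argument or row to a line. play_rows: Moves the arm, as the interface text tells. Shift numbers are shares of 0.15 m and turn numbers shares of 0.08 rad, none past 1 either way. Its arguments: {"type":"object","properties":{"rows":{"type":"array"},"squeeze":{"type":"number"}},"required":["rows"]}

```bash
mkdir -p pics; cat > h.py <<'E'
import numpy as np, cv2
from plant import r
from scipy.spatial.transform import Rotation as Ro
def cam(name):
    s=r.get_state(); c=r.capture(name)
    K=np.array([[c['fx'],0,c['cx']],[0,c['fy'],c['cy']],[0,0,1]]); D=np.array(c['distortion'],float)
    if name=='wrist':
        T=np.array(c['T_tool_cam']); A=Ro.from_euler('xyz',s['eef_rot'],degrees=True).as_matrix()
        Rw=A@T[:3,:3]; o=A@T[:3,3]+np.array(s['tcp_pos'])
    else:
        Rw=np.array(c['R']).T; o=-Rw@np.array(c['t'])
    return dict(img=np.array(c['image']),K=K,D=D,Rw=Rw,o=o)
def ray(c,px):
    p=cv2.undistortPoints(np.array(px,float).reshape(-1,1,2),c['K'],c['D']).reshape(-1,2)
    return np.c_[p,np.ones(len(p))]@c['Rw'].T
def onz(c,px,z):
    d=ray(c,px); return c['o']+d*((z-c['o'][2])/d[:,2])[:,None]
def proj(c,X):
    R=c['Rw'].T; rv,_=cv2.Rodrigues(R)
    return cv2.projectPoints(np.array(X,float).reshape(-1,1,3),rv,-R@c['o'],c['K'],c['D'])[0].reshape(-1,2)
E
python3 - <<'E'
from h import *
for n in('top','scene'):
    c=cam(n); cv2.imwrite(f'pics/{n}.png',c['img']); print(n,c['o'],c['Rw'][:,2],c['K'][0,0])
print(r.get_state())
E
```

```text
top [0.44956523 0.00638411 1.47125912] [ 0.04226503 -0.01679812 -0.99896521] 470.9542831054939
scene [ 1.08095734 -0.04074849  0.93548384] [-0.5324042   0.05025921 -0.84499691] 394.7479607191033
{'time_s': 0.1, 'joints': array([ 9.12796860e+01,  2.05877439e+01,  6.39630729e-01, -1.71755663e-02,
       -7.01363651e+01, -1.65070291e+01]), 'qd': array([ 0.05520925, -0.07755287,  0.07560982,  0.04680106,  0.01232615,
        0.05769085]), 'joint_torque': array([-4.83817421e-04, -5.84166133e+01,  2.93753117e+01,  7.01544374e+00,
        1.02117399e-02, -4.45425917e-05]), 'tcp_pos': array([0.17720169, 0.65087514, 0.2257181 ]), 'eef_rot': array([ 1.79914415e+02, -8.52362594e-03, -1.52331845e+01]), 'contact_force': array([-0.03806002, -0.08168665,  0.76530302]), 'moment': array([-0.06148972, -0.01646092,  0.03450644]), 'gripper_force': 0.0, 'gripper_width': 0.08753243577734439}
```

View pics/top.png

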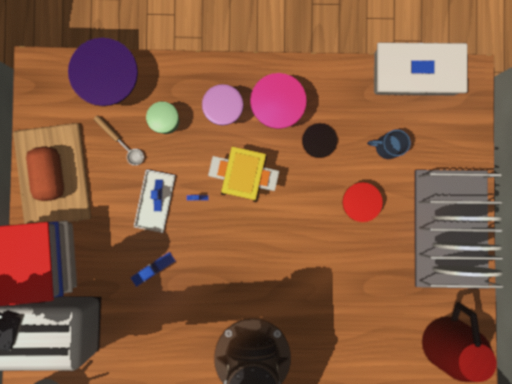

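View pics/scene.png

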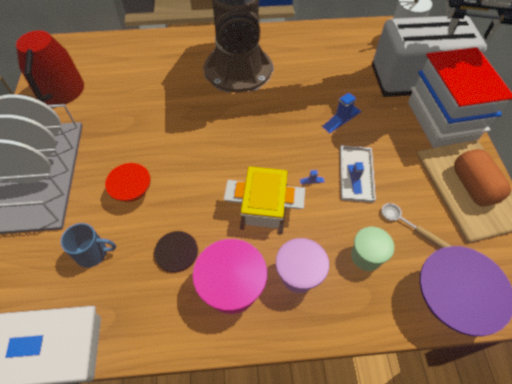

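The top view shows three blue wedge-like things:
- small one on the table at (197,197)
- middle one in the white tray at (157,195)
- large one on the table at (153,268)

The one in the tray is the middle-sized wedge. The lid is at (244,173), with its tabs at about (222,169) and (267,180).

```bash
cat >> h.py <<'E'
def blobs(c,lo,hi,amin=20):
    h=cv2.cvtColor(c['img'],cv2.COLOR_BGR2HSV); m=cv2.inRange(h,lo,hi)
    return [k for k in cv2.findContours(m,cv2.RETR_EXTERNAL,cv2.CHAIN_APPROX_NONE)[0] if cv2.contourArea(k)>amin]
def rect(c,k,z):
    p=onz(c,k.reshape(-1,2),z)[:,:2]; (a,b),(w,h),t=cv2.minAreaRect((p*1000).astype(np.float32))
    if w<h: w,h,t=h,w,t+90
    return np.round([a,b,w,h,(t+90)%180-90],1), np.round(k.reshape(-1,2).mean(0))
def step(dst,yaw=None):
    s=r.get_state(); A=Ro.from_euler('xyz',s['eef_rot'],degrees=True).as_matrix()
    print('units',np.round(A.T@(np.array(dst)-s['tcp_pos'])/.15,3), 'rot xyz units', None if yaw is None else np.round((Ro.from_matrix(A.T)*Ro.from_euler('xyz',[180,0,yaw],degrees=True)).as_rotvec()/.08,2))
BLUE=((105,150,60),(128,255,255));YEL=((24,120,100),(34,255,255));ORA=((5,150,150),(18,255,255));WHI=((0,0,150),(180,60,255))
E
python3 - <<'E'
from h import *
c=cam('top')
for n,q,z in(('blue',BLUE,.03),('yel',YEL,.09),('ora',ORA,.08),('whi',WHI,.014)):
    for k in blobs(c,*q): print(n,*rect(c,k,z))
im=cv2.resize(c['img'][140:290,110:290],None,fx=4,fy=4,interpolation=cv2.INTER_CUBIC); cv2.imwrite('pics/topcrop.png',im)
step([.48,.29,.33],-10)
E
```

```text
blue [252.4 330.2  63.1  29.  -58.4] [143. 275.]
blue [494.  295.7  85.9  26.3  -1.3] [157. 195.]
blue [ 899.6 -517.    61.8   31.1  -89.5] [422.  67.]
yel [560.4  31.2 135.9 101.5 -11.7] [243. 173.]
ora [-30.5 634.6 138.4  30.5  89.5] [ 26. 376.]
ora [  70.1 -700.5   37.    11.5   -1.3] [494. 344.]
ora [ 39.7 266.7 417.9 175.7 -89.9] [160. 357.]
ora [ 164.6 -689.5   37.1   31.8   -1.1] [490. 310.]
ora [ 218.8 -686.2   34.9    8.7  -89.1] [487. 292.]
ora [249.8 164.3 169.5  42.4 -80.4] [195. 280.]
ora [ 5.351e+02 -7.019e+02  3.850e+01  1.170e+01 -5.000e-01] [491. 184.]
ora [545.4 629.3 134.8  57.7  12. ] [ 37. 175.]
ora [524.5 701.2 248.2  44.3  10.3] [ 15. 185.]
ora [ 789.5 -673.8   59.    12.   -89.5] [482.  98.]
ora [877.8 623.5 162.8 102.2  82.5] [46. 64.]
ora [ 9.895e+02 -7.548e+02  1.950e+02  1.480e+01  2.000e-01] [509.  31.]
ora [ 948.6 -688.   280.8  100.4   -2.6] [487.  47.]
ora [ 1.0158e+03 -6.1860e+02  1.4120e+02  7.4200e+01  3.0000e-01] [465.  23.]
ora [ 1.0302e+03 -5.3680e+02  1.1140e+02  7.1500e+01  4.0000e-01] [435.  20.]
ora [1077.8 -209.    69.     9.   -89.1] [326. 
[... 572 characters left out ...]
   6.1  -89.1] [464. 286.]
whi [ 263.3 -666.4  179.8   13.    88.6] [470. 274.]
whi [ 312.7 -613.7  122.4    3.1  -89.2] [452. 258.]
whi [ 343.2 -667.4  180.2   10.9   89.1] [470. 248.]
whi [ 433.2 -670.   177.8    9.3  -89.3] [470. 218.]
whi [ 485.7 -670.5   86.     3.1  -89.3] [470. 202.]
whi [ 570.2 -635.7  169.5    4.2   89.5] [458. 174.]
whi [477.9 305.4 178.4  89.9 -10.9] [153. 199.]
whi [548.1 -49.4  63.2  44.3 -15.4] [270. 179.]
whi [582.8 113.   61.3  43.6 -11.7] [217. 167.]
whi [614.9 361.9  38.6  37.1 -25.1] [136. 155.]
whi [711.2 302.8  35.3  34.2  35. ] [156. 125.]
whi [ 903.1 -521.1  278.   154.3  -89.5] [422.  67.]
units [ 2.58   1.792 -0.692] rot xyz units [ 0.02 -0.   -1.14]
```

View pics/topcrop.png

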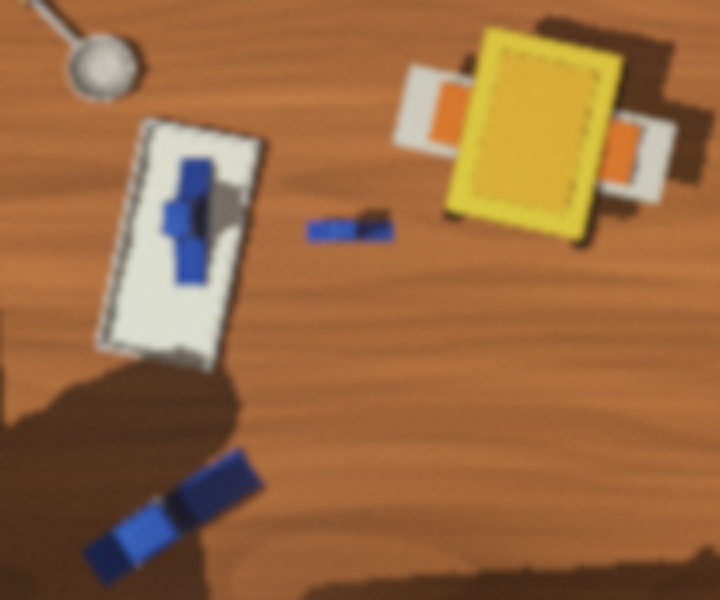

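The crop confirms it: the wedge in the tray, with its handle at crop (180,218), is between the other two in size. I'm moving above the tray.

>>> {"method": "play_rows", "body": {
  "rows": [
    {"slide": [0, 0, -0.35], "delta_rot": [0, 0, 0], "fingers": 1},
    {"slide": [0, 0, -0.35], "delta_rot": [0, 0, 0], "fingers": 1},
    {"slide": [0.32, 0.22, 0], "delta_rot": [0, 0, -0.2], "fingers": 1},
    {"slide": [0.32, 0.22, 0], "delta_rot": [0, 0, -0.2], "fingers": 1},
    {"slide": [0.32, 0.22, 0], "delta_rot": [0, 0, -0.2], "fingers": 1},
    {"slide": [0.32, 0.22, 0], "delta_rot": [0, 0, -0.2], "fingers": 1},
    {"slide": [0.32, 0.22, 0], "delta_rot": [0, 0, -0.2], "fingers": 1},
    {"slide": [0.32, 0.22, 0], "delta_rot": [0, 0, -0.2], "fingers": 1}
  ]
}}

```text
time_s: 1.15
tcp_pos: [0.4145, 0.3923, 0.3316]
eef_rot: [-180.0, 0.0, -9.7]
contact_force: [1.0, 1.0, -0.1]
gripper_width: 0.0876
gripper_force: 0.0
```

>>> {"method": "play_rows", "body": {
  "rows": [
    {"slide": [0.32, 0.22, 0], "delta_rot": [0, 0, 0], "fingers": 1},
    {"slide": [0.32, 0.22, 0], "delta_rot": [0, 0, 0], "fingers": 1},
    {"slide": [0, 0, 0], "delta_rot": [0, 0, 0], "fingers": 1},
    {"slide": [0, 0, 0], "delta_rot": [0, 0, 0], "fingers": 1}
  ]
}}

```text
time_s: 1.65
tcp_pos: [0.4971, 0.3123, 0.3312]
eef_rot: [180.0, 0.0, -9.8]
contact_force: [-0.2, 0.5, 0.3]
gripper_width: 0.0878
gripper_force: 0.0
```

```bash
python3 - <<'E'
from h import *
s=r.get_state(); print(s['tcp_pos'],s['eef_rot'],s['joints'],s['time_s'],s['contact_force'])
c=cam('wrist'); cv2.imwrite('pics/w1.png',c['img']); print(c['o'],c['Rw'])
for n,q,z in(('blue',BLUE,.03),('yel',YEL,.09),('whi',WHI,.014)):
    for k in blobs(c,*q,200): print(n,*rect(c,k,z))
E
```

```text
[0.49705592 0.31232684 0.33121524] [ 1.79979740e+02  2.94101211e-02 -9.79524645e+00] [ 5.12026568e+01  9.46680286e+00 -8.33794285e-01 -1.61581885e-02
 -7.97313817e+01  2.90049869e+01] 1.65 [-0.16375384  0.54029086  0.2938927 ]
[0.57802546 0.29937294 0.48893398] [[-1.70378873e-01 -9.39995881e-01 -2.95599024e-01]
 [-9.85378594e-01  1.62453512e-01  5.13603264e-02]
 [-2.57395538e-04  3.00027666e-01 -9.53930466e-01]]
blue [218.7 312.5  45.2  35.7 -57.6] [281. 317.]
blue [297.2 283.7  72.3  38.6 -56.1] [291. 271.]
blue [475.2 299.2  49.4  22.   -1.8] [265. 169.]
blue [488.  186.1  62.3  22.5 -89.7] [342. 146.]
blue [523.4 298.3  41.5  21.3  -0.9] [260. 136.]
yel [546.5   8.9  86.   35.8 -11.8] [499.  84.]
whi [475.1 309.2 178.8  90.  -10.7] [258. 164.]
whi [629.6 380.7  94.6  50.8  26.5] [187.  74.]
```

View pics/w1.png

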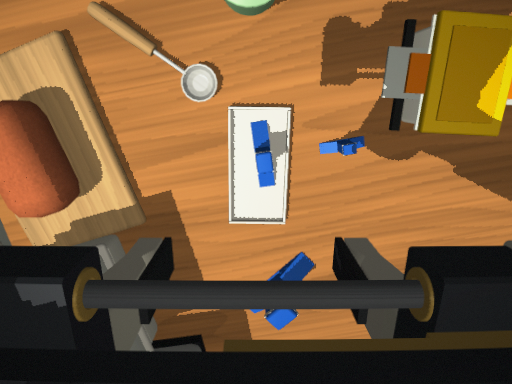

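The close view shows the wedge in the tray: front blade at (260,130), handle at about (263,158), rear tip at (267,183). The tray is at (258,164), the small look-alike at (342,146) and the large one at (285,290).

```bash
python3 - <<'E'
from h import *
c=cam('wrist')
h=cv2.cvtColor(c['img'],cv2.COLOR_BGR2HSV); m=cv2.inRange(h,(100,100,20),(135,255,255)); m[:110]=0;m[200:]=0;m[:,:235]=0;m[:,288:]=0
p=np.argwhere(m)[:,::-1]; k=cv2.convexHull(p.astype(np.int32))
print(rect(c,k,.005)); 
a=p[p[:,1]<=p[:,1].min()+3];b=p[p[:,1]>=p[:,1].max()-3]
print(onz(c,[a.mean(0),b.mean(0)],.005), a.mean(0),b.mean(0))
m2=cv2.inRange(h,(100,100,110),(135,255,255))&m
for y in range(118,192,3): 
    q=np.where(m[y])[0]; 
    if len(q): print(y,q.min(),q.max(),h[y,q,2].mean().round(),end=' | ')
E
```

```text
(array([493.1, 298.6,  99.5,  24.3,  -1.5]), array([263., 153.]))
[[0.54046603 0.29624897 0.005     ]
 [0.44556801 0.30203377 0.005     ]] [259.76086957 121.93478261] [266.02439024 183.95121951]
121 256 266 189.0 | 124 252 267 194.0 | 127 252 267 194.0 | 130 252 267 195.0 | 133 253 268 194.0 | 136 253 268 195.0 | 139 254 268 190.0 | 142 254 269 161.0 | 145 254 269 139.0 | 148 255 269 71.0 | 151 256 269 79.0 | 154 256 271 196.0 | 157 256 271 215.0 | 160 257 272 212.0 | 163 257 272 214.0 | 166 258 273 211.0 | 169 258 273 213.0 | 172 259 273 199.0 | 175 259 273 214.0 | 178 259 274 212.0 | 181 260 274 213.0 | 184 260 274 215.0 |
```

```bash
python3 -c "
from h import *
step([.493,.2985,.022],-2)"
```

```text
units [-0.006  0.101  2.063] rot xyz units [-0.    0.   -1.67]
```

>>> {"method": "play_rows", "body": {
  "rows": [
    {"slide": [0, 0.05, 0.2], "delta_rot": [0, 0, -0.83], "fingers": 0.4},
    {"slide": [-0.006, 0.05, 0.3], "delta_rot": [0, 0, -0.84], "fingers": 0.4},
    {"slide": [0, 0, 0.35], "delta_rot": [0, 0, 0], "fingers": 0.4},
    {"slide": [0, 0, 0.35], "delta_rot": [0, 0, 0], "fingers": 0.4},
    {"slide": [0, 0, 0.3], "delta_rot": [0, 0, 0], "fingers": 0.4},
    {"slide": [0, 0, 0.2], "delta_rot": [0, 0, 0], "fingers": 0.4},
    {"slide": [0, 0, 0], "delta_rot": [0, 0, 0], "fingers": 0.4},
    {"slide": [0, 0, 0], "delta_rot": [0, 0, 0], "fingers": 0.4}
  ]
}}

```text
time_s: 2.75
tcp_pos: [0.4944, 0.2992, 0.0779]
eef_rot: [-179.9, -0.1, -2.0]
contact_force: [0.7, 0.1, -0.3]
gripper_width: 0.0615
gripper_force: 0.0
```

```bash
python3 -c "
from h import *
step([.493,.2985,.022],-2)
c=cam('wrist'); cv2.imwrite('pics/w2.png',c['img'])"
```

```text
units [-0.01   0.005  0.373] rot xyz units [-0.01 -0.02  0.  ]
```

View pics/w2.png

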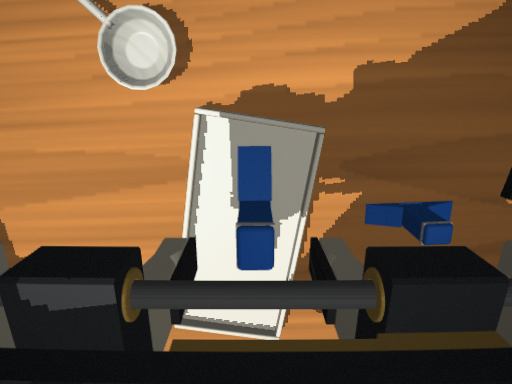

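The handle top at (255,246) sits midway between the fingers, and the blade is aligned with the tool. Descending to grasp.

>>> {"method": "play_rows", "body": {
  "rows": [
    {"slide": [-0.01, 0.005, 0.12], "delta_rot": [0, 0, 0], "fingers": 0.3},
    {"slide": [0, 0, 0.15], "delta_rot": [0, 0, 0], "fingers": 0.3},
    {"slide": [0, 0, 0.1], "delta_rot": [0, 0, 0], "fingers": 0.3},
    {"slide": [0, 0, 0], "delta_rot": [0, 0, 0], "fingers": 0.0},
    {"slide": [0, 0, 0], "delta_rot": [0, 0, 0], "fingers": -1},
    {"slide": [0, 0, 0], "delta_rot": [0, 0, 0], "fingers": -1},
    {"slide": [0, 0, 0], "delta_rot": [0, 0, 0], "fingers": -1},
    {"slide": [0, 0, 0], "delta_rot": [0, 0, 0], "fingers": -1}
  ],
  "squeeze": 55
}}

```text
time_s: 3.8
tcp_pos: [0.4929, 0.2974, 0.0216]
eef_rot: [-180.0, -0.0, -2.1]
contact_force: [-0.4, -0.5, 4.4]
gripper_width: 0.0218
gripper_force: 55.0
```

>>> {"method": "play_rows", "body": {
  "rows": [
    {"slide": [0, 0, 0], "delta_rot": [0, 0, 0], "fingers": -1},
    {"slide": [0, 0, 0], "delta_rot": [0, 0, 0], "fingers": -1}
  ]
}}

```text
time_s: 4.05
tcp_pos: [0.4928, 0.2975, 0.0216]
eef_rot: [-180.0, -0.0, -2.1]
contact_force: [-1.2, -0.0, 5.1]
gripper_width: 0.0219
gripper_force: 55.0
```

>>> {"method": "play_rows", "body": {
  "rows": [
    {"slide": [0, 0, -0.1], "delta_rot": [0, 0, 0], "fingers": -1},
    {"slide": [0, 0, -0.3], "delta_rot": [0, 0, 0], "fingers": -1},
    {"slide": [0, 0, -0.35], "delta_rot": [0, 0, 0], "fingers": -1},
    {"slide": [0, 0, -0.35], "delta_rot": [0, 0, 0], "fingers": -1},
    {"slide": [0, 0, -0.35], "delta_rot": [0, 0, 0], "fingers": -1},
    {"slide": [0, 0, -0.35], "delta_rot": [0, 0, 0], "fingers": -1},
    {"slide": [0, 0, 0], "delta_rot": [0, 0, 0], "fingers": -1},
    {"slide": [0, 0, 0], "delta_rot": [0, 0, 0], "fingers": -1}
  ]
}}

```text
time_s: 5.05
tcp_pos: [0.492, 0.2968, 0.291]
eef_rot: [-180.0, 0.0, -2.1]
contact_force: [0.1, -0.1, -1.5]
gripper_width: 0.0215
gripper_force: 55.0
```

```bash
python3 -c "
from h import *
s=r.get_state();print(s['contact_force'],s['moment'],s['tcp_pos'])
step([.596,.197,.29],-101.7)"
```

```text
[ 0.12465616 -0.14502763 -1.46020259] [-0.06545068  0.03765788  0.00532106] [0.49199198 0.29684233 0.2909772 ]
units [0.717 0.64  0.006] rot xyz units [0.000e+00 1.000e-02 2.173e+01]
```

>>> {"method": "play_rows", "body": {
  "rows": [
    {"slide": [0.24, 0.21, 0], "delta_rot": [0, 0, 0], "fingers": -1},
    {"slide": [0.24, 0.21, 0], "delta_rot": [0, 0, 0], "fingers": -1},
    {"slide": [0.24, 0.21, 0], "delta_rot": [0, 0, 0], "fingers": -1},
    {"slide": [0, 0, 0], "delta_rot": [0, 0, 1], "fingers": -1},
    {"slide": [0, 0, 0], "delta_rot": [0, 0, 1], "fingers": -1},
    {"slide": [0, 0, 0], "delta_rot": [0, 0, 1], "fingers": -1},
    {"slide": [0, 0, 0], "delta_rot": [0, 0, 1], "fingers": -1},
    {"slide": [0, 0, 0], "delta_rot": [0, 0, 1], "fingers": -1}
  ]
}}

```text
time_s: 6.05
tcp_pos: [0.5963, 0.1984, 0.289]
eef_rot: [179.8, 0.1, -25.2]
contact_force: [0.1, -0.2, -0.9]
gripper_width: 0.0218
gripper_force: 55.0
```

>>> {"method": "play_rows", "body": {
  "rows": [
    {"slide": [0, 0, 0], "delta_rot": [0, 0, 1], "fingers": -1},
    {"slide": [0, 0, 0], "delta_rot": [0, 0, 1], "fingers": -1},
    {"slide": [0, 0, 0], "delta_rot": [0, 0, 1], "fingers": -1},
    {"slide": [0, 0, 0], "delta_rot": [0, 0, 1], "fingers": -1},
    {"slide": [0, 0, 0], "delta_rot": [0, 0, 1], "fingers": -1},
    {"slide": [0, 0, 0], "delta_rot": [0, 0, 1], "fingers": -1},
    {"slide": [0, 0, 0], "delta_rot": [0, 0, 1], "fingers": -1},
    {"slide": [0, 0, 0], "delta_rot": [0, 0, 1], "fingers": -1}
  ]
}}

```text
time_s: 7.05
tcp_pos: [0.5963, 0.1984, 0.289]
eef_rot: [179.8, -0.0, -61.8]
contact_force: [-0.2, 0.5, -0.9]
gripper_width: 0.0218
gripper_force: 55.0
```

>>> {"method": "play_rows", "body": {
  "rows": [
    {"slide": [0, 0, 0], "delta_rot": [0, 0, 1], "fingers": -1},
    {"slide": [0, 0, 0], "delta_rot": [0, 0, 1], "fingers": -1},
    {"slide": [0, 0, 0], "delta_rot": [0, 0, 1], "fingers": -1},
    {"slide": [0, 0, 0], "delta_rot": [0, 0, 1], "fingers": -1},
    {"slide": [0, 0, 0], "delta_rot": [0, 0, 1], "fingers": -1},
    {"slide": [0, 0, 0], "delta_rot": [0, 0, 1], "fingers": -1},
    {"slide": [0, 0, 0], "delta_rot": [0, 0, 1], "fingers": -1},
    {"slide": [0, 0, 0], "delta_rot": [0, 0, 1], "fingers": -1}
  ]
}}

```text
time_s: 8.05
tcp_pos: [0.5962, 0.1984, 0.2889]
eef_rot: [179.8, -0.1, -98.5]
contact_force: [-0.1, -0.2, -0.5]
gripper_width: 0.0217
gripper_force: 55.0
```

>>> {"method": "play_rows", "body": {
  "rows": [
    {"slide": [0, 0, 0], "delta_rot": [0, 0, 0.7], "fingers": -1},
    {"slide": [0, 0, 0], "delta_rot": [0, 0, 0], "fingers": -1},
    {"slide": [0, 0, 0], "delta_rot": [0, 0, 0], "fingers": -1},
    {"slide": [0, 0, 0], "delta_rot": [0, 0, 0], "fingers": -1}
  ]
}}

```text
time_s: 8.55
tcp_pos: [0.597, 0.1988, 0.2907]
eef_rot: [180.0, -0.0, -101.5]
contact_force: [-0.4, -0.2, -0.8]
gripper_width: 0.0218
gripper_force: 55.0
```

```bash
python3 - <<'E'
from h import *
s=r.get_state();print(s['contact_force'],s['moment'],s['tcp_pos'],s['eef_rot'],s['joints'])
c=cam('wrist'); cv2.imwrite('pics/w3.png',c['img'])
for n,q,z in(('blue',BLUE,.03),('yel',YEL,.089),('ora',((5,170,100),(18,255,255)),.078),('whi',WHI,.07)):
    for k in blobs(c,*q,200): print(n,*rect(c,k,z))
E
```

```text
[-0.37104045 -0.19014043 -0.84894296] [ 0.06540779 -0.04592999  0.05487701] [0.59697943 0.19879248 0.29067026] [ 1.79971758e+02 -2.71716750e-02 -1.01496965e+02] [ 3.61637815e+01  1.44224972e+01  3.50385674e-01 -2.65388475e-03
 -7.59669942e+01 -4.76601085e+01]
blue [648.2 448.7  80.7  47.3 -11.5] [253. 321.]
blue [613.6 276.3 161.6  71.9  78.5] [253. 215.]
blue [280.1 295.2 133.4  44.4 -55.8] [489. 184.]
blue [488.3 174.8  62.5  23.6  89.8] [331. 126.]
yel [528.5  65.1  65.   57.3 -11.3] [296.  31.]
ora [571.6  97.5  44.5  23.6 -11.5] [257.  73.]
whi [703.9 262.2  53.5  42.4 -13.8] [179. 233.]
whi [488.8 284.7 156.2  78.2 -10.9] [361. 221.]
whi [725.9 127.6  76.9  17.6  59. ] [133. 128.]
whi [551.4 114.9  87.2  36.9  39.9] [278.  83.]
```

View pics/w3.png

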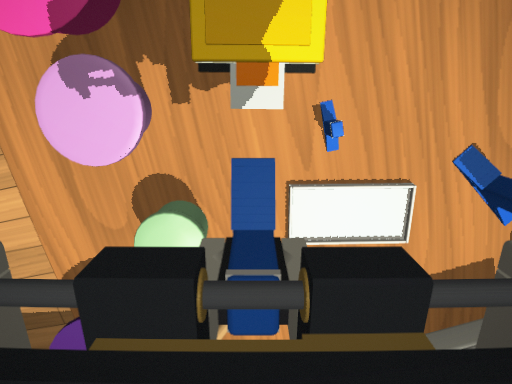

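The wrist view shows the blade pointing at the left tab: tip at row 158, columns 231–275. The orange tab is at (257,73), its outer edge at about row 86, and the shelf reaches to row 108.

```bash
cat >> h.py <<'E'
def tipedge(c,tz,z0=0,up=True):
    h=cv2.cvtColor(c['img'],cv2.COLOR_BGR2HSV); out={}
    m=cv2.inRange(h,(100,100,20),(135,255,255)); m[:,:215]=0;m[:,295:]=0
    rows=[]
    for x in range(238,269):
        q=np.where(m[:,x])[0]
        if len(q): rows.append((x,q.min()))
    rows=np.array(rows); t=onz(c,rows,tz-.016); tip=t.mean(0)
    mm=m[int(rows[:,1].mean())+8]; xs=np.where(mm)[0]; tc=onz(c,[[(xs.min()+xs.max())/2,rows[:,1].mean()]],tz-.016)[0]
    o=cv2.inRange(h,(5,190,60),(18,255,255)); o[:,:215]=0;o[:,310:]=0
    k=max(cv2.findContours(o,0,1)[0],key=cv2.contourArea); b=np.zeros_like(o); cv2.drawContours(b,[k],-1,255,-1)
    xs=np.where(b.any(0))[0]; xs=xs[3:-3]; bb=np.array([(x,np.where(b[:,x])[0].max()+.5) for x in xs])
    e=onz(c,bb,z0+.0735); i=np.argsort(e[:,0]); f=np.polyfit(e[:,0],e[:,1],1)
    return tc,e.mean(0),np.degrees(np.arctan(f[0])),rows[:,1].mean(),bb[:,1].mean()
def rel(c):
    s=r.get_state(); A=Ro.from_euler('xyz',s['eef_rot'],degrees=True).as_matrix(); z=s['tcp_pos'][2]
    tc,e,a,r1,r2=tipedge(c,z); 
    print('tip',tc,'edge',e,'slope deg',a,'rows',r1,r2); print('tool frame mm: tip-tcp',1e3*A.T@(tc-s['tcp_pos']),'edge-tip',1e3*A.T@(e-tc))
E
python3 -c "
from h import *
rel(cam('wrist'))"
```

```text
tip [0.58771278 0.15154482 0.27491113] edge [0.57375335 0.10850519 0.0735    ] slope deg -11.501815149810424 rows 158.19354838709677 84.5
tool frame mm: tip-tcp [48.16502185 -0.27908373 16.00763512] edge-tip [ 44.92810772   5.04791695 201.41921983]
```

>>> {"method": "play_rows", "body": {
  "rows": [
    {"slide": [0.07, 0.01, 0.2], "delta_rot": [0, 0, 0], "fingers": -1},
    {"slide": [0.08, 0.01, 0.3], "delta_rot": [0, 0, 0], "fingers": -1},
    {"slide": [0.08, 0.013, 0.3], "delta_rot": [0, 0, 0], "fingers": -1},
    {"slide": [0, 0, 0.07], "delta_rot": [0, 0, 0], "fingers": -1},
    {"slide": [0, 0, 0], "delta_rot": [0, 0, 0], "fingers": -1},
    {"slide": [0, 0, 0], "delta_rot": [0, 0, 0], "fingers": -1}
  ]
}}

```text
time_s: 9.4
tcp_pos: [0.5868, 0.167, 0.1626]
eef_rot: [-179.8, 0.1, -101.5]
contact_force: [-0.3, -1.0, -1.4]
gripper_width: 0.0218
gripper_force: 55.0
```

```bash
python3 -c "
from h import *
c=cam('wrist'); cv2.imwrite('pics/w4.png',c['img']); rel(c); s=r.get_state(); print(s['contact_force'],s['tcp_pos'])"
```

```text
tip [0.57749684 0.11965251 0.14658475] edge [0.57399376 0.10910772 0.0735    ] slope deg -11.49339130197735 rows 158.0 125.5
tool frame mm: tip-tcp [48.22442329 -0.46824453 15.90355468] edge-tip [11.17971982  1.51826627 73.05855931]
[ 0.14487679 -0.13083664 -1.17894067] [0.58660981 0.16697788 0.16258475]
```

View pics/w4.png

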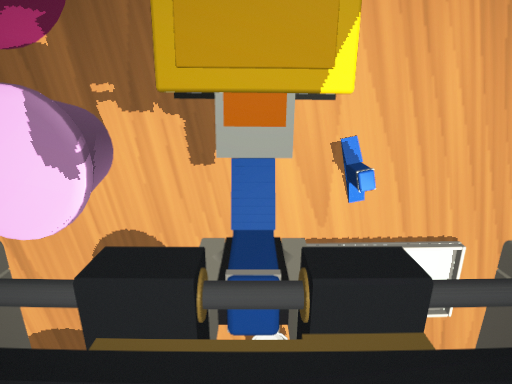

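The tip (row 158) and the tab edge (row 125) line up laterally to about 1.5 mm. Next I go down to about 15 mm above the shelf and re-measure.

>>> {"method": "play_rows", "body": {
  "rows": [
    {"slide": [0, 0.01, 0.2], "delta_rot": [0, 0, 0], "fingers": -1},
    {"slide": [0, 0, 0.2], "delta_rot": [0, 0, 0], "fingers": -1},
    {"slide": [0, 0, 0], "delta_rot": [0, 0, 0], "fingers": -1},
    {"slide": [0, 0, 0], "delta_rot": [0, 0, 0], "fingers": -1}
  ]
}}

```text
time_s: 9.95
tcp_pos: [0.585, 0.167, 0.1024]
eef_rot: [-179.9, 0.1, -101.5]
contact_force: [0.0, 0.3, 0.3]
gripper_width: 0.0216
gripper_force: 55.0
```

```bash
python3 -c "
from h import *
c=cam('wrist'); rel(c); s=r.get_state(); print(s['contact_force'],s['tcp_pos'],s['eef_rot'])"
```

```text
tip [0.57599802 0.11953701 0.08655653] edge [0.57312294 0.10956434 0.0735    ] slope deg -12.668231718001788 rows 158.0 135.9931506849315
tool frame mm: tip-tcp [48.35506813 -0.51444416 15.92065844] edge-tip [10.36757301  0.85763035 13.03729163]
[ 0.12805016 -0.11408011 -0.71220616] [0.58510167 0.1670035  0.10255653] [-1.79866084e+02  9.55140716e-02 -1.01510965e+02]
```

>>> {"method": "play_rows", "body": {
  "rows": [
    {"slide": [0, 0.006, 0.04], "delta_rot": [0, 0, 0], "fingers": -1},
    {"slide": [0, 0, 0.04], "delta_rot": [0, 0, 0], "fingers": -1},
    {"slide": [0, 0, 0], "delta_rot": [0, 0, 0], "fingers": -1}
  ]
}}

```text
time_s: 10.38
tcp_pos: [0.5826, 0.1663, 0.088]
eef_rot: [180.0, -0.0, -101.5]
contact_force: [-0.4, -0.2, -2.0]
gripper_width: 0.0217
gripper_force: 55.0
```

>>> {"method": "play_rows", "body": {
  "rows": [
    {"slide": [0, 0, 0.007], "delta_rot": [0, 0, 0], "fingers": -1},
    {"slide": [0, 0, 0], "delta_rot": [0, 0, 0], "fingers": -1}
  ]
}}

```text
time_s: 10.62
tcp_pos: [0.5832, 0.1666, 0.0877]
eef_rot: [-180.0, 0.0, -101.5]
contact_force: [0.1, 0.0, 0.4]
gripper_width: 0.0217
gripper_force: 55.0
```

>>> {"method": "play_rows", "body": {
  "rows": [
    {"slide": [0, 0, 0.007], "delta_rot": [0, 0, 0], "fingers": -1},
    {"slide": [0, 0, 0], "delta_rot": [0, 0, 0], "fingers": -1}
  ]
}}

```text
time_s: 10.88
tcp_pos: [0.5835, 0.1666, 0.0876]
eef_rot: [-179.9, 0.0, -101.5]
contact_force: [-2.0, -0.2, 6.1]
gripper_width: 0.0214
gripper_force: 55.0
```

>>> {"method": "play_rows", "body": {
  "rows": [
    {"slide": [0.02, 0, -0.002], "delta_rot": [0, 0, 0], "fingers": -1},
    {"slide": [0.02, 0, 0], "delta_rot": [0, 0, 0], "fingers": -1},
    {"slide": [0.013, 0, 0], "delta_rot": [0, 0, 0], "fingers": -1},
    {"slide": [0, 0, 0], "delta_rot": [0, 0, 0], "fingers": -1}
  ]
}}

```text
time_s: 11.38
tcp_pos: [0.5823, 0.1589, 0.0877]
eef_rot: [-179.9, 0.1, -101.5]
contact_force: [0.7, 0.8, 5.7]
gripper_width: 0.0214
gripper_force: 55.0
```

>>> {"method": "play_rows", "body": {
  "rows": [
    {"slide": [0.01, 0, 0], "delta_rot": [0, 0, 0], "fingers": -1},
    {"slide": [0.01, 0, 0], "delta_rot": [0, 0, 0], "fingers": -1}
  ]
}}

```text
time_s: 11.62
tcp_pos: [0.5818, 0.1563, 0.0877]
eef_rot: [-179.9, 0.1, -101.5]
contact_force: [1.2, 2.6, 5.0]
gripper_width: 0.0217
gripper_force: 55.0
```

>>> {"method": "play_rows", "body": {
  "rows": [
    {"slide": [0.007, 0, 0], "delta_rot": [0, 0, 0], "fingers": -1},
    {"slide": [0.007, 0, 0], "delta_rot": [0, 0, 0], "fingers": -1}
  ]
}}

```text
time_s: 11.88
tcp_pos: [0.5814, 0.1542, 0.0877]
eef_rot: [-179.9, 0.1, -101.5]
contact_force: [0.5, 1.9, 5.8]
gripper_width: 0.0216
gripper_force: 55.0
```

>>> {"method": "play_rows", "body": {
  "rows": [
    {"slide": [0.007, 0, 0], "delta_rot": [0, 0, 0], "fingers": -1},
    {"slide": [0.007, 0, 0], "delta_rot": [0, 0, 0], "fingers": -1}
  ]
}}

```text
time_s: 12.12
tcp_pos: [0.581, 0.1521, 0.0877]
eef_rot: [-179.9, 0.1, -101.5]
contact_force: [0.6, 2.3, 5.2]
gripper_width: 0.0217
gripper_force: 55.0
```

>>> {"method": "play_rows", "body": {
  "rows": [
    {"slide": [0.007, 0, 0], "delta_rot": [0, 0, 0], "fingers": -1},
    {"slide": [0.007, 0, 0], "delta_rot": [0, 0, 0], "fingers": -1}
  ]
}}

```text
time_s: 12.38
tcp_pos: [0.5811, 0.1511, 0.0878]
eef_rot: [-179.8, 0.2, -101.5]
contact_force: [0.7, 7.5, 3.9]
gripper_width: 0.0219
gripper_force: 55.0
```

>>> {"method": "play_rows", "body": {
  "rows": [
    {"slide": [0.007, 0, 0], "delta_rot": [0, 0, 0], "fingers": -1},
    {"slide": [0.007, 0, 0], "delta_rot": [0, 0, 0], "fingers": -1}
  ]
}}

```text
time_s: 12.62
tcp_pos: [0.581, 0.1497, 0.0878]
eef_rot: [-179.8, 0.2, -101.5]
contact_force: [1.8, 8.1, 3.6]
gripper_width: 0.0219
gripper_force: 55.0
```

>>> {"method": "play_rows", "body": {
  "rows": [
    {"slide": [0.007, 0, 0], "delta_rot": [0, 0, 0], "fingers": -1},
    {"slide": [0.007, 0, 0], "delta_rot": [0, 0, 0], "fingers": -1}
  ]
}}

```text
time_s: 12.88
tcp_pos: [0.5807, 0.1476, 0.0878]
eef_rot: [-179.8, 0.2, -101.5]
contact_force: [2.0, 7.1, 4.5]
gripper_width: 0.0216
gripper_force: 55.0
```

```bash
cat >> h.py <<'E'
def st(u=(-.1994,-.9799)):
    s=r.get_state(); p=np.array(s['tcp_pos']); f=np.array(s['contact_force'])
    print('s mm %.2f'%(1e3*np.dot(p[:2],u)),'pos',np.round(p*1e3,2),'F',np.round(f,1),'M',np.round(s['moment'],2),'push %.1f'%(-np.dot(f[:2],u)),'rot',np.round(s['eef_rot'],2),s['time_s'])
E
python3 -c "
from h import *
st()"
```

```text
s mm -260.45 pos [580.69 147.63  87.84] F [2.  7.1 4.5] M [ 2.86 -0.58 -0.02] push 7.4 rot [-179.79    0.25 -101.5 ] 12.875
```

>>> {"method": "play_rows", "body": {
  "rows": [
    {"slide": [0.007, 0, 0], "delta_rot": [0, 0, 0], "fingers": -1},
    {"slide": [0.007, 0, 0], "delta_rot": [0, 0, 0], "fingers": -1}
  ]
}}

```text
time_s: 13.12
tcp_pos: [0.5803, 0.1455, 0.0878]
eef_rot: [-179.8, 0.2, -101.5]
contact_force: [1.6, 7.1, 3.6]
gripper_width: 0.0214
gripper_force: 55.0
```

>>> {"method": "play_rows", "body": {
  "rows": [
    {"slide": [0.006, 0, 0], "delta_rot": [0, 0, 0], "fingers": -1},
    {"slide": [0.006, 0, 0], "delta_rot": [0, 0, 0], "fingers": -1}
  ]
}}

```text
time_s: 13.38
tcp_pos: [0.5799, 0.1438, 0.0878]
eef_rot: [-179.8, 0.2, -101.5]
contact_force: [0.9, 7.8, 3.6]
gripper_width: 0.022
gripper_force: 55.0
```

```bash
python3 -c "
from h import *
st()"
```

```text
s mm -256.52 pos [579.89 143.77  87.82] F [0.9 7.8 3.6] M [ 2.83 -0.62 -0.02] push 7.8 rot [-179.79    0.24 -101.5 ] 13.375
```

>>> {"method": "play_rows", "body": {
  "rows": [
    {"slide": [-0.02, 0, 0], "delta_rot": [0, 0, 0], "fingers": -1},
    {"slide": [-0.04, 0, 0], "delta_rot": [0, 0, 0], "fingers": -1},
    {"slide": [-0.05, 0, 0], "delta_rot": [0, 0, 0], "fingers": -1},
    {"slide": [-0.05, 0, 0], "delta_rot": [0, 0, 0], "fingers": -1},
    {"slide": [-0.02, 0, 0], "delta_rot": [0, 0, 0], "fingers": -1},
    {"slide": [0, 0, 0], "delta_rot": [0, 0, 0], "fingers": -1},
    {"slide": [0, 0, -0.15], "delta_rot": [0, 0, 0], "fingers": -1},
    {"slide": [0, 0, -0.3], "delta_rot": [0, 0, 0], "fingers": -1}
  ]
}}

```text
time_s: 14.38
tcp_pos: [0.5811, 0.1668, 0.1521]
eef_rot: [179.7, -0.3, -101.6]
contact_force: [-0.4, 0.6, -1.1]
gripper_width: 0.022
gripper_force: 55.0
```

>>> {"method": "play_rows", "body": {
  "rows": [
    {"slide": [0, 0, -0.2], "delta_rot": [0, 0, 0], "fingers": -1},
    {"slide": [0, 0, 0], "delta_rot": [0, 0, 0], "fingers": -1},
    {"slide": [0, 0, 0], "delta_rot": [0, 0, 0], "fingers": -1}
  ]
}}

```text
time_s: 14.75
tcp_pos: [0.5823, 0.1676, 0.183]
eef_rot: [179.9, -0.1, -101.6]
contact_force: [-0.3, 0.8, -1.4]
gripper_width: 0.0221
gripper_force: 55.0
```

```bash
python3 -c "
from h import *
st();c=cam('wrist'); rel(c)"
```

```text
s mm -280.33 pos [582.31 167.59 182.96] F [-0.3  0.8 -1.4] M [ 0.11 -0.01 -0.04] push 0.7 rot [ 1.7988e+02 -6.0000e-02 -1.0158e+02] 14.75
tip [0.57292523 0.12042754 0.16660971] edge [0.57459091 0.1093412  0.0735    ] slope deg -11.612683826009745 rows 158.2258064516129 124.5
tool frame mm: tip-tcp [48.00634783 -0.34933481 16.07940087] edge-tip [10.37168588 -4.08223179 93.11747022]
```

>>> {"method": "play_rows", "body": {
  "rows": [
    {"slide": [0.2, -0.017, 0], "delta_rot": [0, 0, 0], "fingers": -1},
    {"slide": [0.35, 0, 0], "delta_rot": [0, 0, 0], "fingers": -1},
    {"slide": [0.35, 0, 0], "delta_rot": [0, 0, 0], "fingers": -1},
    {"slide": [0.35, 0, 0], "delta_rot": [0, 0, 0], "fingers": -1},
    {"slide": [0.35, 0, 0], "delta_rot": [0, 0, 0], "fingers": -1},
    {"slide": [0.23, 0, 0], "delta_rot": [0, 0, 0], "fingers": -1},
    {"slide": [0, 0, 0], "delta_rot": [0, 0, 0], "fingers": -1},
    {"slide": [0, 0, 0], "delta_rot": [0, 0, 0], "fingers": -1}
  ]
}}

```text
time_s: 15.8
tcp_pos: [0.5305, -0.1014, 0.1833]
eef_rot: [179.9, -0.0, -101.6]
contact_force: [-0.6, 0.3, -1.7]
gripper_width: 0.0218
gripper_force: 55.0
```

```bash
python3 - <<'E'
from h import *
st(); s=r.get_state(); A=Ro.from_euler('xyz',s['eef_rot'],degrees=True).as_matrix()
# predicted rear tip and check via scene camera
c=cam('scene'); t=np.array(s['tcp_pos'])
rt=[t+A@np.array([-.050,v,.016]) for v in(-.012,.012)]
ux=np.array([.9799,-.1994,0]);uy=np.array([.1994,.9799,0])
left=np.array([.5740,.1091,.0735]); right=left-.152*uy
pts=proj(c,rt+[right+ux*.023+[0,0,.005],right-ux*.023+[0,0,.005],right-.025*uy+ux*.03-[0,0,.0035],right-.025*uy-ux*.03-[0,0,.0035]])
print(pts.round(1), right)
x,y=pts.mean(0).astype(int); im=c['img'].copy()
x0,y0=x-60,y-50
im=cv2.resize(im[y0:y0+100,x0:x0+120],None,fx=6,fy=6,interpolation=cv2.INTER_CUBIC)
for p in pts: cv2.drawMarker(im,tuple(int(v) for v in (p-[x0,y0]+.5)*6),(0,255,0),0,12,1)
cv2.imwrite('pics/s2.png',im)
E
```

```text
s mm -6.44 pos [ 530.46 -101.37  183.29] F [-0.6  0.3 -1.7] M [ 0.09 -0.11  0.02] push 0.2 rot [ 1.7990e+02 -2.0000e-02 -1.0158e+02] 15.8
[[227.3 172.2]
 [228.7 163.9]
 [233.5 196.3]
 [236.  181.1]
 [223.6 199.4]
 [227.1 179.8]] [ 0.5436912 -0.0398448  0.0735   ]
```

View pics/s2.png

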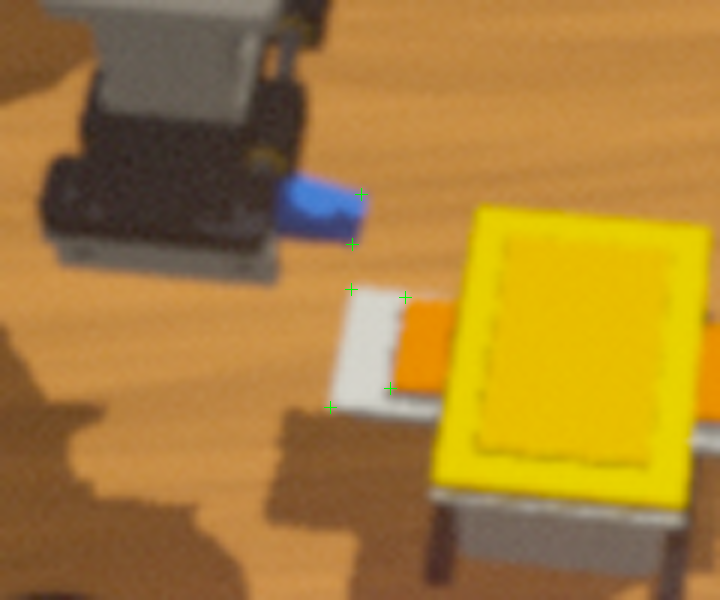

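The scene crop shows the rear blade at (325,210) and the right tab and shelf where I predicted them, within about one pixel. Descending on the right side.

>>> {"method": "play_rows", "body": {
  "rows": [
    {"slide": [0, 0, 0.2], "delta_rot": [0, 0, 0], "fingers": -1},
    {"slide": [0, 0, 0.25], "delta_rot": [0, 0, 0], "fingers": -1},
    {"slide": [0, 0, 0.13], "delta_rot": [0, 0, 0], "fingers": -1},
    {"slide": [0, 0, 0.03], "delta_rot": [0, 0, 0], "fingers": -1},
    {"slide": [0, 0, 0], "delta_rot": [0, 0, 0], "fingers": -1},
    {"slide": [0, 0, 0], "delta_rot": [0, 0, 0], "fingers": -1}
  ]
}}

```text
time_s: 16.6
tcp_pos: [0.5317, -0.101, 0.0937]
eef_rot: [-179.9, 0.0, -101.5]
contact_force: [-1.3, 0.2, -1.2]
gripper_width: 0.0217
gripper_force: 55.0
```

```bash
python3 -c "
from h import *
st()"
```

```text
s mm -7.02 pos [ 531.7  -101.03   93.75] F [-1.3  0.2 -1.2] M [ 0.06 -0.07  0.  ] push -0.0 rot [-1.7991e+02  2.0000e-02 -1.0151e+02] 16.6
```

>>> {"method": "play_rows", "body": {
  "rows": [
    {"slide": [0, 0, 0.035], "delta_rot": [0, 0, 0], "fingers": -1},
    {"slide": [0, 0, 0], "delta_rot": [0, 0, 0], "fingers": -1},
    {"slide": [0, 0, 0], "delta_rot": [0, 0, 0], "fingers": -1}
  ]
}}

```text
time_s: 16.98
tcp_pos: [0.5308, -0.1014, 0.0876]
eef_rot: [180.0, 0.0, -101.5]
contact_force: [-0.1, -0.0, -1.2]
gripper_width: 0.0219
gripper_force: 55.0
```

>>> {"method": "play_rows", "body": {
  "rows": [
    {"slide": [0, 0, 0.004], "delta_rot": [0, 0, 0], "fingers": -1},
    {"slide": [0, 0, 0], "delta_rot": [0, 0, 0], "fingers": -1}
  ]
}}

```text
time_s: 17.23
tcp_pos: [0.5312, -0.1014, 0.0876]
eef_rot: [-180.0, -0.0, -101.5]
contact_force: [-2.3, -0.3, 4.3]
gripper_width: 0.022
gripper_force: 55.0
```

```bash
python3 -c "
from h import *
st()"
```

```text
s mm -6.50 pos [ 531.15 -101.45   87.55] F [-2.3 -0.3  4.3] M [0.26 0.58 0.07] push -0.8 rot [-179.96   -0.   -101.52] 17.225
```

>>> {"method": "play_rows", "body": {
  "rows": [
    {"slide": [-0.02, 0, 0], "delta_rot": [0, 0, 0], "fingers": -1},
    {"slide": [-0.025, 0, 0], "delta_rot": [0, 0, 0], "fingers": -1},
    {"slide": [-0.025, 0, 0], "delta_rot": [0, 0, 0], "fingers": -1},
    {"slide": [0, 0, 0], "delta_rot": [0, 0, 0], "fingers": -1}
  ]
}}

```text
time_s: 17.73
tcp_pos: [0.5339, -0.0907, 0.0875]
eef_rot: [-179.9, 0.0, -101.5]
contact_force: [-0.4, 0.6, 6.3]
gripper_width: 0.0215
gripper_force: 55.0
```

>>> {"method": "play_rows", "body": {
  "rows": [
    {"slide": [-0.01, 0, 0], "delta_rot": [0, 0, 0], "fingers": -1},
    {"slide": [-0.01, 0, 0], "delta_rot": [0, 0, 0], "fingers": -1}
  ]
}}

```text
time_s: 17.98
tcp_pos: [0.5344, -0.0881, 0.0876]
eef_rot: [-179.9, -0.0, -101.5]
contact_force: [-0.1, -2.3, 6.2]
gripper_width: 0.0218
gripper_force: 55.0
```

>>> {"method": "play_rows", "body": {
  "rows": [
    {"slide": [-0.007, 0, 0], "delta_rot": [0, 0, 0], "fingers": -1},
    {"slide": [-0.007, 0, 0], "delta_rot": [0, 0, 0], "fingers": -1}
  ]
}}

```text
time_s: 18.23
tcp_pos: [0.5348, -0.0861, 0.0876]
eef_rot: [-179.9, -0.0, -101.5]
contact_force: [0.0, -2.5, 5.5]
gripper_width: 0.0216
gripper_force: 55.0
```

>>> {"method": "play_rows", "body": {
  "rows": [
    {"slide": [-0.007, 0, 0], "delta_rot": [0, 0, 0], "fingers": -1},
    {"slide": [-0.007, 0, 0], "delta_rot": [0, 0, 0], "fingers": -1}
  ]
}}

```text
time_s: 18.48
tcp_pos: [0.5348, -0.0848, 0.0876]
eef_rot: [-180.0, -0.1, -101.5]
contact_force: [-1.3, -8.5, 5.7]
gripper_width: 0.0219
gripper_force: 55.0
```

```bash
python3 -c "
from h import *
st()"
```

```text
s mm -23.56 pos [534.85 -84.79  87.63] F [-1.3 -8.5  5.7] M [-2.95  0.2  -0.05] push -8.6 rot [-1.7995e+02 -8.0000e-02 -1.0151e+02] 18.475
```

>>> {"method": "play_rows", "body": {
  "rows": [
    {"slide": [-0.007, 0, 0], "delta_rot": [0, 0, 0], "fingers": -1},
    {"slide": [-0.007, 0, 0], "delta_rot": [0, 0, 0], "fingers": -1}
  ]
}}

```text
time_s: 18.73
tcp_pos: [0.5349, -0.0832, 0.0876]
eef_rot: [-180.0, -0.1, -101.5]
contact_force: [-1.2, -8.6, 7.7]
gripper_width: 0.0215
gripper_force: 55.0
```

>>> {"method": "play_rows", "body": {
  "rows": [
    {"slide": [-0.007, 0, 0], "delta_rot": [0, 0, 0], "fingers": -1},
    {"slide": [-0.007, 0, 0], "delta_rot": [0, 0, 0], "fingers": -1}
  ]
}}

```text
time_s: 18.98
tcp_pos: [0.5352, -0.0812, 0.0877]
eef_rot: [-180.0, -0.1, -101.5]
contact_force: [-0.9, -8.1, 8.2]
gripper_width: 0.0218
gripper_force: 55.0
```

>>> {"method": "play_rows", "body": {
  "rows": [
    {"slide": [-0.007, 0, 0], "delta_rot": [0, 0, 0], "fingers": -1},
    {"slide": [-0.007, 0, 0], "delta_rot": [0, 0, 0], "fingers": -1}
  ]
}}

```text
time_s: 19.23
tcp_pos: [0.5356, -0.0792, 0.0876]
eef_rot: [-180.0, -0.1, -101.5]
contact_force: [-1.9, -9.6, 8.2]
gripper_width: 0.0217
gripper_force: 55.0
```

>>> {"method": "play_rows", "body": {
  "rows": [
    {"slide": [-0.007, 0, 0], "delta_rot": [0, 0, 0], "fingers": -1},
    {"slide": [-0.007, 0, 0], "delta_rot": [0, 0, 0], "fingers": -1}
  ]
}}

```text
time_s: 19.48
tcp_pos: [0.536, -0.0771, 0.0876]
eef_rot: [-180.0, -0.1, -101.5]
contact_force: [-2.6, -8.3, 7.6]
gripper_width: 0.0219
gripper_force: 55.0
```

>>> {"method": "play_rows", "body": {
  "rows": [
    {"slide": [-0.007, 0, 0], "delta_rot": [0, 0, 0], "fingers": -1},
    {"slide": [-0.007, 0, 0], "delta_rot": [0, 0, 0], "fingers": -1}
  ]
}}

```text
time_s: 19.73
tcp_pos: [0.5364, -0.0751, 0.0876]
eef_rot: [-180.0, -0.1, -101.5]
contact_force: [-1.1, -8.7, 7.5]
gripper_width: 0.0219
gripper_force: 55.0
```

```bash
python3 -c "
from h import *
st()"
```

```text
s mm -33.41 pos [536.45 -75.06  87.63] F [-1.1 -8.7  7.5] M [-2.96  0.64  0.03] push -8.7 rot [-1.7999e+02 -1.1000e-01 -1.0153e+02] 19.725
```

>>> {"method": "play_rows", "body": {
  "rows": [
    {"slide": [-0.005, 0, 0], "delta_rot": [0, 0, 0], "fingers": -1},
    {"slide": [-0.005, 0, 0], "delta_rot": [0, 0, 0], "fingers": -1}
  ]
}}

```text
time_s: 19.98
tcp_pos: [0.5368, -0.0736, 0.0877]
eef_rot: [-180.0, -0.1, -101.5]
contact_force: [-2.6, -9.1, 7.4]
gripper_width: 0.0216
gripper_force: 55.0
```

>>> {"method": "play_rows", "body": {
  "rows": [
    {"slide": [-0.005, 0, 0], "delta_rot": [0, 0, 0], "fingers": -1},
    {"slide": [-0.003, 0, 0], "delta_rot": [0, 0, 0], "fingers": -1}
  ]
}}

```text
time_s: 20.23
tcp_pos: [0.537, -0.0724, 0.0876]
eef_rot: [-180.0, -0.1, -101.5]
contact_force: [-1.6, -9.4, 7.4]
gripper_width: 0.0219
gripper_force: 55.0
```

>>> {"method": "play_rows", "body": {
  "rows": [
    {"slide": [-0.005, 0, 0], "delta_rot": [0, 0, 0], "fingers": -1},
    {"slide": [0, 0, 0], "delta_rot": [0, 0, 0], "fingers": -1}
  ]
}}

```text
time_s: 20.48
tcp_pos: [0.5372, -0.0716, 0.0876]
eef_rot: [-180.0, -0.1, -101.5]
contact_force: [-2.9, -7.7, 8.2]
gripper_width: 0.0215
gripper_force: 55.0
```

```bash
python3 -c "
from h import *
st()"
```

```text
s mm -36.96 pos [537.16 -71.59  87.61] F [-2.9 -7.7  8.2] M [-2.72  0.59  0.01] push -8.1 rot [-1.7999e+02 -1.1000e-01 -1.0153e+02] 20.475
```

Lifting continues past d = 16, so the blade keeps thickening all the way to the handle. I have to watch the tilt from here. The right gap is about 9.2 mm and the left about 7 mm. Stepping finely now to find the lip.

>>> {"method": "play_rows", "body": {
  "rows": [
    {"slide": [-0.005, 0, 0], "delta_rot": [0, 0, 0], "fingers": -1},
    {"slide": [0, 0, 0], "delta_rot": [0, 0, 0], "fingers": -1}
  ]
}}

```text
time_s: 20.72
tcp_pos: [0.5373, -0.0709, 0.0876]
eef_rot: [-180.0, -0.1, -101.5]
contact_force: [-2.0, -8.9, 7.4]
gripper_width: 0.0215
gripper_force: 55.0
```

>>> {"method": "play_rows", "body": {
  "rows": [
    {"slide": [-0.005, 0, 0], "delta_rot": [0, 0, 0], "fingers": -1},
    {"slide": [0, 0, 0], "delta_rot": [0, 0, 0], "fingers": -1}
  ]
}}

```text
time_s: 20.98
tcp_pos: [0.5374, -0.0704, 0.0877]
eef_rot: [-180.0, -0.1, -101.5]
contact_force: [-1.6, -9.7, 7.5]
gripper_width: 0.0218
gripper_force: 55.0
```

>>> {"method": "play_rows", "body": {
  "rows": [
    {"slide": [-0.005, 0, 0], "delta_rot": [0, 0, 0], "fingers": -1},
    {"slide": [0, 0, 0], "delta_rot": [0, 0, 0], "fingers": -1}
  ]
}}

```text
time_s: 21.22
tcp_pos: [0.5374, -0.0702, 0.0877]
eef_rot: [180.0, -0.2, -101.5]
contact_force: [-1.5, -12.9, 8.7]
gripper_width: 0.0221
gripper_force: 55.0
```

```bash
python3 -c "
from h import *
st()"
```

```text
s mm -38.38 pos [537.38 -70.19  87.7 ] F [ -1.5 -12.9   8.7] M [-4.37  0.55 -0.06] push -13.0 rot [ 1.7999e+02 -1.7000e-01 -1.0153e+02] 21.225
```

>>> {"method": "play_rows", "body": {
  "rows": [
    {"slide": [-0.004, 0, 0], "delta_rot": [0, 0, 0], "fingers": -1},
    {"slide": [0, 0, 0], "delta_rot": [0, 0, 0], "fingers": -1}
  ]
}}

```text
time_s: 21.48
tcp_pos: [0.5374, -0.0698, 0.0877]
eef_rot: [180.0, -0.2, -101.5]
contact_force: [-2.1, -14.5, 7.4]
gripper_width: 0.0219
gripper_force: 55.0
```

>>> {"method": "play_rows", "body": {
  "rows": [
    {"slide": [-0.004, 0, 0], "delta_rot": [0, 0, 0], "fingers": -1},
    {"slide": [0, 0, 0], "delta_rot": [0, 0, 0], "fingers": -1}
  ]
}}

```text
time_s: 21.72
tcp_pos: [0.5375, -0.0693, 0.0877]
eef_rot: [180.0, -0.2, -101.5]
contact_force: [-1.8, -14.9, 8.4]
gripper_width: 0.0221
gripper_force: 55.0
```

```bash
python3 -c "
from h import *
st()"
```

```text
s mm -39.31 pos [537.54 -69.27  87.72] F [ -1.8 -14.9   8.4] M [-4.87  0.55 -0.09] push -15.0 rot [ 179.98   -0.19 -101.53] 21.725
```

>>> {"method": "play_rows", "body": {
  "rows": [
    {"slide": [-0.004, 0, -0.001], "delta_rot": [0, 0, 0], "fingers": -1},
    {"slide": [0, 0, 0], "delta_rot": [0, 0, 0], "fingers": -1}
  ]
}}

```text
time_s: 21.98
tcp_pos: [0.5377, -0.0686, 0.0877]
eef_rot: [180.0, -0.2, -101.5]
contact_force: [-1.5, -14.1, 7.0]
gripper_width: 0.022
gripper_force: 55.0
```

>>> {"method": "play_rows", "body": {
  "rows": [
    {"slide": [-0.003, 0, 0], "delta_rot": [0, 0, 0], "fingers": -1},
    {"slide": [0, 0, 0], "delta_rot": [0, 0, 0], "fingers": -1}
  ]
}}

```text
time_s: 22.22
tcp_pos: [0.5377, -0.0682, 0.0877]
eef_rot: [180.0, -0.2, -101.5]
contact_force: [-1.2, -12.8, 6.0]
gripper_width: 0.0217
gripper_force: 55.0
```

```bash
python3 -c "
from h import *
st()"
```

```text
s mm -40.44 pos [537.74 -68.16  87.73] F [ -1.2 -12.8   6. ] M [-4.89  0.35 -0.1 ] push -12.8 rot [ 179.98   -0.18 -101.54] 22.225
```

>>> {"method": "play_rows", "body": {
  "rows": [
    {"slide": [-0.002, 0, 0], "delta_rot": [0, 0, 0], "fingers": -1},
    {"slide": [0, 0, 0], "delta_rot": [0, 0, 0], "fingers": -1}
  ]
}}

```text
time_s: 22.48
tcp_pos: [0.5378, -0.0679, 0.0877]
eef_rot: [180.0, -0.2, -101.5]
contact_force: [-1.0, -14.2, 7.5]
gripper_width: 0.0218
gripper_force: 55.0
```

```bash
python3 -c "
from h import *
st()"
```

```text
s mm -40.70 pos [537.78 -67.9   87.69] F [ -1.  -14.2   7.5] M [-4.96  0.3  -0.12] push -14.1 rot [ 179.97   -0.19 -101.54] 22.475
```

>>> {"method": "play_rows", "body": {
  "rows": [
    {"slide": [0.02, 0, 0], "delta_rot": [0, 0, 0], "fingers": -1},
    {"slide": [0.05, 0, 0], "delta_rot": [0, 0, 0], "fingers": -1},
    {"slide": [0.07, 0, 0], "delta_rot": [0, 0, 0], "fingers": -1},
    {"slide": [0.07, 0, 0], "delta_rot": [0, 0, 0], "fingers": -1},
    {"slide": [0.03, 0, 0], "delta_rot": [0, 0, 0], "fingers": -1},
    {"slide": [0, 0, 0], "delta_rot": [0, 0, 0], "fingers": -1},
    {"slide": [0, 0, -0.15], "delta_rot": [0, 0, 0], "fingers": -1},
    {"slide": [0, 0, -0.3], "delta_rot": [0, 0, 0], "fingers": -1}
  ]
}}

```text
time_s: 23.48
tcp_pos: [0.5288, -0.1013, 0.1528]
eef_rot: [179.7, -0.1, -101.6]
contact_force: [1.2, 1.3, -1.1]
gripper_width: 0.0221
gripper_force: 55.0
```

>>> {"method": "play_rows", "body": {
  "rows": [
    {"slide": [0, 0, -0.2], "delta_rot": [0, 0, 0], "fingers": -1},
    {"slide": [0, 0, 0], "delta_rot": [0, 0, 0], "fingers": -1},
    {"slide": [0, 0, 0], "delta_rot": [0, 0, 0], "fingers": -1}
  ]
}}

```text
time_s: 23.85
tcp_pos: [0.53, -0.101, 0.1834]
eef_rot: [179.9, -0.0, -101.6]
contact_force: [0.2, 0.3, -1.7]
gripper_width: 0.0215
gripper_force: 55.0
```

```bash
python3 -c "
from h import *
st(); s=r.get_state()['tcp_pos']; print('lat',s[0]*.9799-s[1]*.1994)"
```

```text
s mm -6.70 pos [ 530.   -101.01  183.4 ] F [ 0.2  0.3 -1.7] M [ 0.13 -0.05  0.02] push 0.3 rot [ 179.89   -0.   -101.57] 23.85
lat 0.5394887412722037
```

>>> {"method": "play_rows", "body": {
  "rows": [
    {"slide": [-0.2, -0.008, 0], "delta_rot": [0, 0, 0], "fingers": -1},
    {"slide": [-0.35, 0, 0], "delta_rot": [0, 0, 0], "fingers": -1},
    {"slide": [-0.35, 0, 0], "delta_rot": [0, 0, 0], "fingers": -1},
    {"slide": [-0.35, 0, 0], "delta_rot": [0, 0, 0], "fingers": -1},
    {"slide": [-0.35, 0, 0], "delta_rot": [0, 0, 0], "fingers": -1},
    {"slide": [-0.23, 0, 0], "delta_rot": [0, 0, 0], "fingers": -1},
    {"slide": [0, 0, 0], "delta_rot": [0, 0, 0], "fingers": -1},
    {"slide": [0, 0, 0], "delta_rot": [0, 0, 0], "fingers": -1}
  ]
}}

```text
time_s: 24.85
tcp_pos: [0.5862, 0.1673, 0.1829]
eef_rot: [179.9, -0.1, -101.5]
contact_force: [-0.2, -0.8, -1.2]
gripper_width: 0.0216
gripper_force: 55.0
```

>>> {"method": "play_rows", "body": {
  "rows": [
    {"slide": [0, 0, 0.2], "delta_rot": [0, 0, 0], "fingers": -1},
    {"slide": [0, 0, 0.25], "delta_rot": [0, 0, 0], "fingers": -1},
    {"slide": [0, 0, 0.13], "delta_rot": [0, 0, 0], "fingers": -1},
    {"slide": [0, 0, 0.02], "delta_rot": [0, 0, 0], "fingers": -1},
    {"slide": [0, 0, 0], "delta_rot": [0, 0, 0], "fingers": -1},
    {"slide": [0, 0, 0], "delta_rot": [0, 0, 0], "fingers": -1}
  ]
}}

```text
time_s: 25.6
tcp_pos: [0.5877, 0.1679, 0.0957]
eef_rot: [-179.9, 0.1, -101.5]
contact_force: [0.2, -0.7, -1.1]
gripper_width: 0.0217
gripper_force: 55.0
```

```bash
python3 -c "
from h import *
st(); s=r.get_state()['tcp_pos']; print('lat',s[0]*.9799-s[1]*.1994)
rel(cam('wrist'))"
```

```text
s mm -281.69 pos [587.73 167.87  95.74] F [ 0.2 -0.7 -1.1] M [ 0.11 -0.02  0.04] push -0.7 rot [-1.7992e+02  7.0000e-02 -1.0155e+02] 25.6
lat 0.5424442161005452
tip [0.57865878 0.12047188 0.0797221 ] edge [0.57339912 0.10989457 0.0735    ] slope deg -11.733252440769498 rows 158.0 135.5493827160494
tool frame mm: tip-tcp [48.33896105 -0.62962315 15.94132405] edge-tip [11.42362048  3.04521249  6.20368942]
```

>>> {"method": "play_rows", "body": {
  "rows": [
    {"slide": [0, 0.013, 0.03], "delta_rot": [0, 0, 0], "fingers": -1},
    {"slide": [0, 0, 0.019], "delta_rot": [0, 0, 0], "fingers": -1},
    {"slide": [0, 0, 0], "delta_rot": [0, 0, 0], "fingers": -1},
    {"slide": [0, 0, 0], "delta_rot": [0, 0, 0], "fingers": -1}
  ]
}}

```text
time_s: 26.15
tcp_pos: [0.5854, 0.1683, 0.0876]
eef_rot: [-180.0, 0.0, -101.5]
contact_force: [-1.3, 0.3, 3.2]
gripper_width: 0.0215
gripper_force: 55.0
```

>>> {"method": "play_rows", "body": {
  "rows": [
    {"slide": [0, 0, 0.003], "delta_rot": [0, 0, 0], "fingers": -1},
    {"slide": [0, 0, 0], "delta_rot": [0, 0, 0], "fingers": -1}
  ]
}}

```text
time_s: 26.4
tcp_pos: [0.5855, 0.1683, 0.0876]
eef_rot: [-180.0, 0.0, -101.5]
contact_force: [-1.5, -0.2, 7.7]
gripper_width: 0.0218
gripper_force: 55.0
```

```bash
python3 -c "
from h import *
st()"
```

```text
s mm -281.67 pos [585.48 168.31  87.6 ] F [-1.5 -0.2  7.7] M [-0.26  0.79 -0.06] push -0.5 rot [-1.7996e+02  2.0000e-02 -1.0152e+02] 26.4
```

>>> {"method": "play_rows", "body": {
  "rows": [
    {"slide": [0.02, 0, -0.003], "delta_rot": [0, 0, 0], "fingers": -1},
    {"slide": [0.03, 0, 0], "delta_rot": [0, 0, 0], "fingers": -1},
    {"slide": [0.03, 0, 0], "delta_rot": [0, 0, 0], "fingers": -1},
    {"slide": [0.03, 0, 0], "delta_rot": [0, 0, 0], "fingers": -1},
    {"slide": [0.02, 0, 0], "delta_rot": [0, 0, 0], "fingers": -1},
    {"slide": [0.02, 0, 0], "delta_rot": [0, 0, 0], "fingers": -1},
    {"slide": [0, 0, 0], "delta_rot": [0, 0, 0], "fingers": -1}
  ]
}}

```text
time_s: 27.28
tcp_pos: [0.5811, 0.1459, 0.0876]
eef_rot: [-180.0, 0.0, -101.5]
contact_force: [0.6, 0.4, 5.1]
gripper_width: 0.022
gripper_force: 55.0
```

>>> {"method": "play_rows", "body": {
  "rows": [
    {"slide": [0.007, 0, 0], "delta_rot": [0, 0, 0], "fingers": -1},
    {"slide": [0.007, 0, 0], "delta_rot": [0, 0, 0], "fingers": -1}
  ]
}}

```text
time_s: 27.52
tcp_pos: [0.5808, 0.1443, 0.0876]
eef_rot: [-179.9, 0.1, -101.5]
contact_force: [0.1, 2.7, 5.3]
gripper_width: 0.0217
gripper_force: 55.0
```

>>> {"method": "play_rows", "body": {
  "rows": [
    {"slide": [0.007, 0, 0], "delta_rot": [0, 0, 0], "fingers": -1},
    {"slide": [0.007, 0, 0], "delta_rot": [0, 0, 0], "fingers": -1}
  ]
}}

```text
time_s: 27.78
tcp_pos: [0.5809, 0.1434, 0.0877]
eef_rot: [-179.9, 0.2, -101.5]
contact_force: [1.4, 7.4, 4.2]
gripper_width: 0.0219
gripper_force: 55.0
```

```bash
python3 -c "
from h import *
st()"
```

```text
s mm -256.30 pos [580.9  143.35  87.75] F [1.4 7.4 4.2] M [ 2.86 -0.23 -0.04] push 7.5 rot [-1.7989e+02  1.6000e-01 -1.0153e+02] 27.775
```

>>> {"method": "play_rows", "body": {
  "rows": [
    {"slide": [0.007, 0, 0], "delta_rot": [0, 0, 0], "fingers": -1},
    {"slide": [0.007, 0, 0], "delta_rot": [0, 0, 0], "fingers": -1}
  ]
}}

```text
time_s: 28.02
tcp_pos: [0.5808, 0.1417, 0.0878]
eef_rot: [-179.9, 0.2, -101.5]
contact_force: [2.1, 7.0, 4.2]
gripper_width: 0.022
gripper_force: 55.0
```

>>> {"method": "play_rows", "body": {
  "rows": [
    {"slide": [0.007, 0, 0], "delta_rot": [0, 0, 0], "fingers": -1},
    {"slide": [0.007, 0, 0], "delta_rot": [0, 0, 0], "fingers": -1}
  ]
}}

```text
time_s: 28.28
tcp_pos: [0.5804, 0.1396, 0.0878]
eef_rot: [-179.9, 0.2, -101.5]
contact_force: [1.5, 7.6, 3.9]
gripper_width: 0.0216
gripper_force: 55.0
```

>>> {"method": "play_rows", "body": {
  "rows": [
    {"slide": [0.005, 0, 0], "delta_rot": [0, 0, 0], "fingers": -1},
    {"slide": [0, 0, 0], "delta_rot": [0, 0, 0], "fingers": -1}
  ]
}}

```text
time_s: 28.52
tcp_pos: [0.5802, 0.1387, 0.0878]
eef_rot: [-179.9, 0.2, -101.5]
contact_force: [1.5, 6.4, 3.7]
gripper_width: 0.0217
gripper_force: 55.0
```

>>> {"method": "play_rows", "body": {
  "rows": [
    {"slide": [0.005, 0, 0], "delta_rot": [0, 0, 0], "fingers": -1},
    {"slide": [0, 0, 0], "delta_rot": [0, 0, 0], "fingers": -1}
  ]
}}

```text
time_s: 28.78
tcp_pos: [0.58, 0.138, 0.0878]
eef_rot: [-179.9, 0.2, -101.5]
contact_force: [1.9, 7.3, 3.2]
gripper_width: 0.0216
gripper_force: 55.0
```

```bash
python3 -c "
from h import *
st()"
```

```text
s mm -250.92 pos [580.04 138.03  87.76] F [1.9 7.3 3.2] M [ 2.61 -0.65  0.  ] push 7.5 rot [-179.86    0.18 -101.51] 28.775
```

>>> {"method": "play_rows", "body": {
  "rows": [
    {"slide": [0.005, 0, 0], "delta_rot": [0, 0, 0], "fingers": -1},
    {"slide": [0, 0, 0], "delta_rot": [0, 0, 0], "fingers": -1}
  ]
}}

```text
time_s: 29.02
tcp_pos: [0.5799, 0.1373, 0.0878]
eef_rot: [-179.9, 0.2, -101.5]
contact_force: [2.1, 6.4, 3.8]
gripper_width: 0.0218
gripper_force: 55.0
```

>>> {"method": "play_rows", "body": {
  "rows": [
    {"slide": [0.005, 0, 0], "delta_rot": [0, 0, 0], "fingers": -1},
    {"slide": [0, 0, 0], "delta_rot": [0, 0, 0], "fingers": -1}
  ]
}}

```text
time_s: 29.28
tcp_pos: [0.5798, 0.1366, 0.0878]
eef_rot: [-179.9, 0.2, -101.5]
contact_force: [2.3, 7.2, 3.1]
gripper_width: 0.0213
gripper_force: 55.0
```

>>> {"method": "play_rows", "body": {
  "rows": [
    {"slide": [0.005, 0, 0], "delta_rot": [0, 0, 0], "fingers": -1},
    {"slide": [0, 0, 0], "delta_rot": [0, 0, 0], "fingers": -1}
  ]
}}

```text
time_s: 29.52
tcp_pos: [0.5796, 0.1358, 0.0878]
eef_rot: [-179.9, 0.2, -101.5]
contact_force: [1.7, 6.8, 3.6]
gripper_width: 0.0219
gripper_force: 55.0
```

>>> {"method": "play_rows", "body": {
  "rows": [
    {"slide": [0.005, 0, 0], "delta_rot": [0, 0, 0], "fingers": -1},
    {"slide": [0, 0, 0], "delta_rot": [0, 0, 0], "fingers": -1}
  ]
}}

```text
time_s: 29.78
tcp_pos: [0.5795, 0.1351, 0.0878]
eef_rot: [-179.9, 0.2, -101.5]
contact_force: [2.2, 6.8, 3.8]
gripper_width: 0.0217
gripper_force: 55.0
```

>>> {"method": "play_rows", "body": {
  "rows": [
    {"slide": [0.005, 0, 0], "delta_rot": [0, 0, 0], "fingers": -1},
    {"slide": [0, 0, 0], "delta_rot": [0, 0, 0], "fingers": -1}
  ]
}}

```text
time_s: 30.02
tcp_pos: [0.5793, 0.1344, 0.0878]
eef_rot: [-179.9, 0.2, -101.5]
contact_force: [1.8, 7.2, 2.5]
gripper_width: 0.0221
gripper_force: 55.0
```

>>> {"method": "play_rows", "body": {
  "rows": [
    {"slide": [0.005, 0, 0], "delta_rot": [0, 0, 0], "fingers": -1},
    {"slide": [0, 0, 0], "delta_rot": [0, 0, 0], "fingers": -1}
  ]
}}

```text
time_s: 30.28
tcp_pos: [0.5792, 0.1336, 0.0878]
eef_rot: [-179.9, 0.2, -101.5]
contact_force: [1.8, 6.2, 2.9]
gripper_width: 0.0218
gripper_force: 55.0
```

>>> {"method": "play_rows", "body": {
  "rows": [
    {"slide": [0.005, 0, 0], "delta_rot": [0, 0, 0], "fingers": -1},
    {"slide": [0, 0, 0], "delta_rot": [0, 0, 0], "fingers": -1}
  ]
}}

```text
time_s: 30.52
tcp_pos: [0.579, 0.1329, 0.0878]
eef_rot: [-179.9, 0.2, -101.5]
contact_force: [1.5, 6.9, 3.9]
gripper_width: 0.0217
gripper_force: 55.0
```

>>> {"method": "play_rows", "body": {
  "rows": [
    {"slide": [0.005, 0, 0], "delta_rot": [0, 0, 0], "fingers": -1},
    {"slide": [0, 0, 0], "delta_rot": [0, 0, 0], "fingers": -1}
  ]
}}

```text
time_s: 30.78
tcp_pos: [0.5788, 0.1321, 0.0878]
eef_rot: [-179.9, 0.2, -101.5]
contact_force: [1.3, 7.7, 3.1]
gripper_width: 0.0214
gripper_force: 55.0
```

>>> {"method": "play_rows", "body": {
  "rows": [
    {"slide": [0.005, 0, 0], "delta_rot": [0, 0, 0], "fingers": -1},
    {"slide": [0, 0, 0], "delta_rot": [0, 0, 0], "fingers": -1}
  ]
}}

```text
time_s: 31.02
tcp_pos: [0.5787, 0.1314, 0.0877]
eef_rot: [-179.9, 0.2, -101.5]
contact_force: [2.2, 6.5, 3.6]
gripper_width: 0.0222
gripper_force: 55.0
```

>>> {"method": "play_rows", "body": {
  "rows": [
    {"slide": [0.005, 0, 0], "delta_rot": [0, 0, 0], "fingers": -1},
    {"slide": [0, 0, 0], "delta_rot": [0, 0, 0], "fingers": -1}
  ]
}}

```text
time_s: 31.28
tcp_pos: [0.5785, 0.1306, 0.0877]
eef_rot: [-179.9, 0.2, -101.5]
contact_force: [1.4, 6.3, 2.6]
gripper_width: 0.0219
gripper_force: 55.0
```

>>> {"method": "play_rows", "body": {
  "rows": [
    {"slide": [0.005, 0, 0], "delta_rot": [0, 0, 0], "fingers": -1},
    {"slide": [0, 0, 0], "delta_rot": [0, 0, 0], "fingers": -1}
  ]
}}

```text
time_s: 31.52
tcp_pos: [0.5784, 0.1299, 0.0878]
eef_rot: [-179.9, 0.2, -101.5]
contact_force: [2.2, 7.0, 2.5]
gripper_width: 0.0216
gripper_force: 55.0
```

```bash
python3 -c "
from h import *
st()"
```

```text
s mm -242.61 pos [578.38 129.89  87.75] F [2.2 7.  2.5] M [ 2.48 -0.68  0.05] push 7.3 rot [-1.7986e+02  1.7000e-01 -1.0152e+02] 31.525
```

>>> {"method": "play_rows", "body": {
  "rows": [
    {"slide": [0.004, 0, 0], "delta_rot": [0, 0, 0], "fingers": -1},
    {"slide": [0, 0, 0], "delta_rot": [0, 0, 0], "fingers": -1}
  ]
}}

```text
time_s: 31.78
tcp_pos: [0.5783, 0.1295, 0.0878]
eef_rot: [-179.9, 0.2, -101.5]
contact_force: [2.1, 7.2, 2.9]
gripper_width: 0.0218
gripper_force: 55.0
```

>>> {"method": "play_rows", "body": {
  "rows": [
    {"slide": [0.004, 0, 0], "delta_rot": [0, 0, 0], "fingers": -1},
    {"slide": [0, 0, 0], "delta_rot": [0, 0, 0], "fingers": -1}
  ]
}}

```text
time_s: 32.02
tcp_pos: [0.5783, 0.1294, 0.0878]
eef_rot: [-179.8, 0.2, -101.5]
contact_force: [1.4, 9.6, 3.7]
gripper_width: 0.0219
gripper_force: 55.0
```

```bash
python3 -c "
from h import *
st()"
```

```text
s mm -242.08 pos [578.34 129.36  87.82] F [1.4 9.6 3.7] M [ 3.49 -0.5  -0.03] push 9.7 rot [-179.84    0.23 -101.51] 32.025
```

>>> {"method": "play_rows", "body": {
  "rows": [
    {"slide": [0.004, 0, 0], "delta_rot": [0, 0, 0], "fingers": -1},
    {"slide": [0, 0, 0], "delta_rot": [0, 0, 0], "fingers": -1}
  ]
}}

```text
time_s: 32.28
tcp_pos: [0.5784, 0.1293, 0.0879]
eef_rot: [-179.8, 0.3, -101.5]
contact_force: [1.7, 11.7, 2.7]
gripper_width: 0.022
gripper_force: 55.0
```

>>> {"method": "play_rows", "body": {
  "rows": [
    {"slide": [0.004, 0, 0], "delta_rot": [0, 0, 0], "fingers": -1},
    {"slide": [0, 0, 0], "delta_rot": [0, 0, 0], "fingers": -1}
  ]
}}

```text
time_s: 32.52
tcp_pos: [0.5783, 0.1289, 0.0879]
eef_rot: [-179.8, 0.3, -101.5]
contact_force: [2.0, 12.6, 2.9]
gripper_width: 0.0216
gripper_force: 55.0
```

>>> {"method": "play_rows", "body": {
  "rows": [
    {"slide": [0.004, 0, 0], "delta_rot": [0, 0, 0], "fingers": -1},
    {"slide": [0, 0, 0], "delta_rot": [0, 0, 0], "fingers": -1}
  ]
}}

```text
time_s: 32.78
tcp_pos: [0.5782, 0.1284, 0.0879]
eef_rot: [-179.8, 0.3, -101.5]
contact_force: [-0.1, 12.4, 3.1]
gripper_width: 0.0217
gripper_force: 55.0
```

```bash
python3 -c "
from h import *
st()"
```

```text
s mm -241.09 pos [578.19 128.38  87.88] F [-0.1 12.4  3.1] M [ 4.62 -0.32 -0.14] push 12.1 rot [-179.82    0.3  -101.52] 32.775
```

>>> {"method": "play_rows", "body": {
  "rows": [
    {"slide": [0.004, 0, 0], "delta_rot": [0, 0, 0], "fingers": -1},
    {"slide": [0, 0, 0], "delta_rot": [0, 0, 0], "fingers": -1}
  ]
}}

```text
time_s: 33.02
tcp_pos: [0.5781, 0.1278, 0.0879]
eef_rot: [-179.8, 0.3, -101.5]
contact_force: [1.1, 12.7, 2.3]
gripper_width: 0.0221
gripper_force: 55.0
```

>>> {"method": "play_rows", "body": {
  "rows": [
    {"slide": [0.004, 0, 0], "delta_rot": [0, 0, 0], "fingers": -1},
    {"slide": [0, 0, 0], "delta_rot": [0, 0, 0], "fingers": -1}
  ]
}}

```text
time_s: 33.28
tcp_pos: [0.578, 0.1272, 0.0879]
eef_rot: [-179.8, 0.3, -101.5]
contact_force: [0.8, 11.6, 3.0]
gripper_width: 0.0216
gripper_force: 55.0
```

```bash
python3 -c "
from h import *
st()"
```

```text
s mm -239.93 pos [578.01 127.23  87.9 ] F [ 0.8 11.6  3. ] M [ 4.67 -0.33 -0.08] push 11.5 rot [-179.81    0.3  -101.51] 33.275
```

>>> {"method": "play_rows", "body": {
  "rows": [
    {"slide": [0.002, 0, 0], "delta_rot": [0, 0, 0], "fingers": -1},
    {"slide": [0, 0, 0], "delta_rot": [0, 0, 0], "fingers": -1}
  ]
}}

```text
time_s: 33.52
tcp_pos: [0.578, 0.127, 0.0879]
eef_rot: [-179.8, 0.3, -101.5]
contact_force: [0.2, 13.1, 3.1]
gripper_width: 0.0217
gripper_force: 55.0
```

```bash
python3 -c "
from h import *
st()"
```

```text
s mm -239.69 pos [577.96 127.    87.91] F [ 0.2 13.1  3.1] M [ 4.79 -0.29 -0.02] push 12.8 rot [-179.81    0.31 -101.51] 33.525
```

>>> {"method": "play_rows", "body": {
  "rows": [
    {"slide": [-0.02, 0, 0], "delta_rot": [0, 0, 0], "fingers": -1},
    {"slide": [-0.05, 0, 0], "delta_rot": [0, 0, 0], "fingers": -1},
    {"slide": [-0.08, 0, 0], "delta_rot": [0, 0, 0], "fingers": -1},
    {"slide": [-0.08, 0, 0], "delta_rot": [0, 0, 0], "fingers": -1},
    {"slide": [-0.05, 0, 0], "delta_rot": [0, 0, 0], "fingers": -1},
    {"slide": [0, 0, 0], "delta_rot": [0, 0, 0], "fingers": -1},
    {"slide": [0, 0, -0.15], "delta_rot": [0, 0, 0], "fingers": -1},
    {"slide": [0, 0, -0.3], "delta_rot": [0, 0, 0], "fingers": -1}
  ]
}}

```text
time_s: 34.52
tcp_pos: [0.582, 0.1635, 0.1522]
eef_rot: [179.6, -0.3, -101.6]
contact_force: [0.9, 0.6, -0.4]
gripper_width: 0.0219
gripper_force: 55.0
```

>>> {"method": "play_rows", "body": {
  "rows": [
    {"slide": [0, 0, -0.3], "delta_rot": [0, 0, 0], "fingers": -1},
    {"slide": [0, 0, 0], "delta_rot": [0, 0, 0], "fingers": -1},
    {"slide": [0, 0, 0], "delta_rot": [0, 0, 0], "fingers": -1}
  ]
}}

```text
time_s: 34.9
tcp_pos: [0.5834, 0.1644, 0.1984]
eef_rot: [179.9, -0.1, -101.6]
contact_force: [-0.5, 0.9, -1.3]
gripper_width: 0.0212
gripper_force: 55.0
```

```bash
python3 - <<'E'
from h import *
st(); step([.476,.307,.2],-10.8)
c=cam('top')
for k in blobs(c,*YEL): print('yel',*rect(c,k,.095))
for k in blobs(c,*BLUE): print('blue',*rect(c,k,.01))
E
```

```text
s mm -277.45 pos [583.4  164.42 198.4 ] F [-0.5  0.9 -1.3] M [ 0.08 -0.03  0.04] push 0.8 rot [ 1.7987e+02 -7.0000e-02 -1.0159e+02] 34.9
units [-0.787  0.892 -0.01 ] rot xyz units [ 3.000e-02  1.000e-02 -1.981e+01]
yel [513.9  61.   61.3  33.3  79.4] [230. 190.]
blue [491.1 185.   33.9   9.3 -89.3] [193. 197.]
blue [597.1 146.3  25.6  14.3  76.7] [207. 162.]
blue [ 906.  -524.3   62.5   31.6  -89.8] [422.  67.]
```

>>> {"method": "play_rows", "body": {
  "rows": [
    {"slide": [-0.197, 0.223, 0], "delta_rot": [0, 0, 0], "fingers": -1},
    {"slide": [-0.197, 0.223, 0], "delta_rot": [0, 0, 0], "fingers": -1},
    {"slide": [-0.197, 0.223, 0], "delta_rot": [0, 0, 0], "fingers": -1},
    {"slide": [-0.197, 0.223, 0], "delta_rot": [0, 0, 0], "fingers": -1},
    {"slide": [0, 0, 0], "delta_rot": [0, 0, -0.99], "fingers": -1},
    {"slide": [0, 0, 0], "delta_rot": [0, 0, -0.99], "fingers": -1},
    {"slide": [0, 0, 0], "delta_rot": [0, 0, -0.99], "fingers": -1},
    {"slide": [0, 0, 0], "delta_rot": [0, 0, -0.99], "fingers": -1}
  ]
}}

```text
time_s: 35.95
tcp_pos: [0.4763, 0.3069, 0.1978]
eef_rot: [179.8, -0.1, -83.2]
contact_force: [-0.1, -0.8, -1.3]
gripper_width: 0.0219
gripper_force: 55.0
```

>>> {"method": "play_rows", "body": {
  "rows": [
    {"slide": [0, 0, 0], "delta_rot": [0, 0, -0.99], "fingers": -1},
    {"slide": [0, 0, 0], "delta_rot": [0, 0, -0.99], "fingers": -1},
    {"slide": [0, 0, 0], "delta_rot": [0, 0, -0.99], "fingers": -1},
    {"slide": [0, 0, 0], "delta_rot": [0, 0, -0.99], "fingers": -1},
    {"slide": [0, 0, 0], "delta_rot": [0, 0, -0.99], "fingers": -1},
    {"slide": [0, 0, 0], "delta_rot": [0, 0, -0.99], "fingers": -1},
    {"slide": [0, 0, 0], "delta_rot": [0, 0, -0.99], "fingers": -1},
    {"slide": [0, 0, 0], "delta_rot": [0, 0, -0.99], "fingers": -1}
  ]
}}

```text
time_s: 36.95
tcp_pos: [0.4763, 0.3068, 0.1977]
eef_rot: [179.8, -0.0, -47.0]
contact_force: [-0.2, -0.2, -1.3]
gripper_width: 0.0219
gripper_force: 55.0
```

>>> {"method": "play_rows", "body": {
  "rows": [
    {"slide": [0, 0, 0], "delta_rot": [0, 0, -0.99], "fingers": -1},
    {"slide": [0, 0, 0], "delta_rot": [0, 0, -0.99], "fingers": -1},
    {"slide": [0, 0, 0], "delta_rot": [0, 0, -0.99], "fingers": -1},
    {"slide": [0, 0, 0], "delta_rot": [0, 0, -0.99], "fingers": -1},
    {"slide": [0, 0, 0], "delta_rot": [0, 0, -0.99], "fingers": -1},
    {"slide": [0, 0, 0], "delta_rot": [0, 0, -0.99], "fingers": -1},
    {"slide": [0, 0, 0], "delta_rot": [0, 0, -0.99], "fingers": -1},
    {"slide": [0, 0, 0], "delta_rot": [0, 0, -0.99], "fingers": -1}
  ]
}}

```text
time_s: 37.95
tcp_pos: [0.4763, 0.3068, 0.1978]
eef_rot: [179.8, 0.1, -10.7]
contact_force: [0.1, 0.4, -1.3]
gripper_width: 0.0217
gripper_force: 55.0
```

>>> {"method": "play_rows", "body": {
  "rows": [
    {"slide": [0, 0, 0], "delta_rot": [0, 0, 0], "fingers": -1},
    {"slide": [0, 0, 0], "delta_rot": [0, 0, 0], "fingers": -1}
  ]
}}

```text
time_s: 38.2
tcp_pos: [0.4768, 0.3073, 0.1988]
eef_rot: [179.9, 0.1, -10.9]
contact_force: [-0.9, -0.0, -1.6]
gripper_width: 0.0218
gripper_force: 55.0
```

```bash
python3 - <<'E'
from h import *
st(); step([.476,.308,.0218],-10.8); print(r.get_state()['joints'].round(1))
c=cam('wrist')
for k in blobs(c,*WHI,800): print('whi',*rect(c,k,.014))
E
```

```text
s mm -396.21 pos [476.79 307.31 198.79] F [-0.9 -0.  -1.6] M [-0.01 -0.02 -0.01] push -0.2 rot [ 1.7991e+02  5.0000e-02 -1.0890e+01] 38.2
units [-0.005 -0.005  1.18 ] rot xyz units [ 0.02  0.01 -0.02]
[ 52.6  11.7 -15.4  -0.  -63.   26.6]
whi [482.9 307.9 163.1  89.7 -10.7] [254. 164.]
whi [618.8 390.8  94.4  50.7  64.6] [149.  47.]
```

>>> {"method": "play_rows", "body": {
  "rows": [
    {"slide": [0, 0, 0.2], "delta_rot": [0, 0, 0], "fingers": -1},
    {"slide": [0, 0, 0.35], "delta_rot": [0, 0, 0], "fingers": -1},
    {"slide": [0, 0, 0.35], "delta_rot": [0, 0, 0], "fingers": -1},
    {"slide": [0, 0, 0.15], "delta_rot": [0, 0, 0], "fingers": -1},
    {"slide": [0, 0, 0.07], "delta_rot": [0, 0, 0], "fingers": -1},
    {"slide": [0, 0, 0], "delta_rot": [0, 0, 0], "fingers": -1},
    {"slide": [0, 0, 0], "delta_rot": [0, 0, 0], "fingers": -1}
  ]
}}

```text
time_s: 39.12
tcp_pos: [0.4778, 0.3084, 0.0329]
eef_rot: [-179.9, -0.1, -10.8]
contact_force: [0.3, -0.6, -0.0]
gripper_width: 0.0217
gripper_force: 55.0
```

```bash
python3 -c "
from h import *
st()"
```

```text
s mm -397.51 pos [477.79 308.44  32.95] F [ 0.3 -0.6 -0. ] M [0.07 0.02 0.  ] push -0.5 rot [-1.799e+02 -7.000e-02 -1.078e+01] 39.125
```

Now 11 mm above the resting height. Finishing the descent, then releasing.

>>> {"method": "play_rows", "body": {
  "rows": [
    {"slide": [0, 0, 0.04], "delta_rot": [0, 0, 0], "fingers": -1},
    {"slide": [0, 0, 0.03], "delta_rot": [0, 0, 0], "fingers": -1},
    {"slide": [0, 0, 0], "delta_rot": [0, 0, 0], "fingers": -1},
    {"slide": [0, 0, 0], "delta_rot": [0, 0, 0], "fingers": -1}
  ]
}}

```text
time_s: 39.62
tcp_pos: [0.4774, 0.308, 0.0216]
eef_rot: [-180.0, -0.0, -10.8]
contact_force: [-0.2, -0.4, 3.6]
gripper_width: 0.0221
gripper_force: 55.0
```

>>> {"method": "play_rows", "body": {
  "rows": [
    {"slide": [0, 0, 0.003], "delta_rot": [0, 0, 0], "fingers": -1},
    {"slide": [0, 0, 0], "delta_rot": [0, 0, 0], "fingers": -1}
  ]
}}

```text
time_s: 39.88
tcp_pos: [0.4775, 0.308, 0.0216]
eef_rot: [-180.0, -0.0, -10.8]
contact_force: [-1.4, -0.7, 8.0]
gripper_width: 0.0217
gripper_force: 55.0
```

>>> {"method": "play_rows", "body": {
  "rows": [
    {"slide": [0, 0, -0.003], "delta_rot": [0, 0, 0], "fingers": -1},
    {"slide": [0, 0, 0], "delta_rot": [0, 0, 0], "fingers": -0.1},
    {"slide": [0, 0, 0], "delta_rot": [0, 0, 0], "fingers": 0.2},
    {"slide": [0, 0, 0], "delta_rot": [0, 0, 0], "fingers": 0.3},
    {"slide": [0, 0, 0], "delta_rot": [0, 0, 0], "fingers": 0.3},
    {"slide": [0, 0, 0], "delta_rot": [0, 0, 0], "fingers": 0.3}
  ]
}}

```text
time_s: 40.62
tcp_pos: [0.4771, 0.3077, 0.0212]
eef_rot: [180.0, 0.0, -10.8]
contact_force: [0.3, -0.4, -0.4]
gripper_width: 0.0564
gripper_force: 0.0
```

>>> {"method": "play_rows", "body": {
  "rows": [
    {"slide": [0, 0, -0.1], "delta_rot": [0, 0, 0], "fingers": 0.3},
    {"slide": [0, 0, -0.3], "delta_rot": [0, 0, 0], "fingers": 0.3},
    {"slide": [0, 0, -0.35], "delta_rot": [0, 0, 0], "fingers": 0.3},
    {"slide": [0, 0, -0.35], "delta_rot": [0, 0, 0], "fingers": 0.3},
    {"slide": [0, 0, -0.35], "delta_rot": [0, 0, 0], "fingers": 0.3},
    {"slide": [0, 0, -0.35], "delta_rot": [0, 0, 0], "fingers": 0.3},
    {"slide": [0, 0, 0], "delta_rot": [0, 0, 0], "fingers": 0.3},
    {"slide": [0, 0, 0], "delta_rot": [0, 0, 0], "fingers": 0.3}
  ]
}}

```text
time_s: 41.62
tcp_pos: [0.4767, 0.3074, 0.2918]
eef_rot: [-179.9, -0.0, -10.8]
contact_force: [-0.1, -0.2, -0.7]
gripper_width: 0.0569
gripper_force: 0.0
```

```bash
python3 - <<'E'
from h import *
st(); c=cam('wrist'); cv2.imwrite('pics/end.png',c['img'])
E
```

```text
s mm -396.30 pos [476.7  307.43 291.82] F [-0.1 -0.2 -0.7] M [-0.03  0.03 -0.03] push -0.2 rot [-179.94   -0.    -10.79] 41.625
```

View pics/end.png

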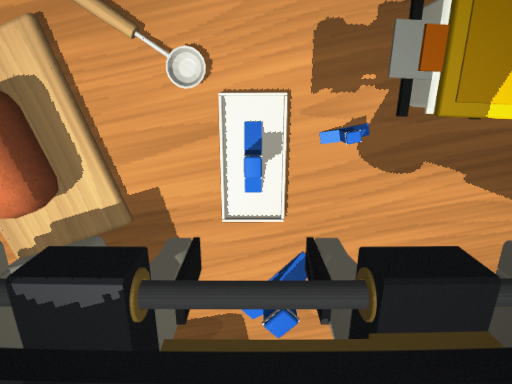

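The wedge lies flat and centred in the tray at (254,157), the gripper is clear of everything, and the other things in view are undisturbed. Handing in.

```bash
python3 -c "
from plant import r
print(r.close_job())"
```

```text
the job is handed in; nothing more can be done
None
```

The job is handed in at about 42 s: by force and position readings each seal lip was felt and nudged in about 2.2–2.5 mm with sideways push up to about 15 N (about 17 N in all), the lid is raised about 13 mm left and 11 mm right, and the wedge lies flat and released in the tray.

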